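Rack the boxed singles and close the end stop

TASK

Stand both record boxes upright in the steel rack, the thick one against the fixed end plate and the thin one next to it, setting each down gently rather than dropping it. Then slide the end stop up until the two boxes are held snug between it and the end plate, and let go. Do not tip a box over, and leave the dust cap, the spare knob and the cork pad where they are.

Things in the scene. Friction and masses are not known exactly. Their poses are not given: they have to be found in the camera images.
- rack: Fixed bright-steel rack on the bench. Origin: centre of its underside; y runs along the row of boxes, x across, z up. Floor 180 x 370 mm (x, y), its upper side at z 12 mm. Two guide rails along y, at x from 78 to 90 mm on either side, rise to z 32 mm, so the channel is 156 mm wide in x. Fixed end plate 156 mm wide, 10 mm thick, at the -y end: its inner face at y -165 mm, its top at z 82 mm.
- stop (a joint): Slide of the end stop along the rack, m. It grows as the stop moves in the rack's -y direction, towards the fixed end plate; range 0 to 0.185. The stop's face (towards the end plate) lies at rack y = 50 mm minus this value, so the gap between the stop's face and the end plate is 215 mm minus this value. The stop plate is 150 mm wide, 8 mm thick, its top at rack z 82 mm. It slides stiffly (about 2.5 N plus the friction of boxes it pushes) and stays where it is left.
- stop_grip (a point): Centre of the top of the stop's handle: an upright black round post, 26 mm diameter, that moves with the stop. Its axis stands 88 mm behind the stop's face (in the rack's +y direction), at rack x = 0; its top is at rack z 100 mm. A low flat arm 40 mm wide, at rack z 14 to 24 mm, joins it to the stop plate and reaches 20 mm past the post's axis. Axes parallel to the rack's.
- box_thick: Thick record box, rigid brown card, 140 mm wide (x) x 36 mm thick (y) x 140 mm high (z), about 0.3 kg, standing on its edge. Black disc with a paper centre on both faces. Origin: centre of its underside; z up. Either way round is the same.
- box_thin: Thin record box of the same look, 140 mm wide (x) x 18 mm thick (y) x 140 mm high (z), about 0.16 kg, standing on its edge. Origin: centre of its underside; z up. Either way round is the same.
- dust_cap: Bystander: round tin dust cap, 56 mm diameter, 28 mm high with its button. Origin: centre of its underside.
- knob_spare: Bystander: black bakelite knob, 40 mm diameter, 24 mm high. Origin: centre of its underside.
- cork_pad: Bystander: round cork pad lying flat, 90 mm diameter, 8 mm thick. Origin: centre of its underside.
Mind the look-alikes: they are no part of the job. What is shaped like the box_thin but pink, purple or red is not meant.

How it is judged:
On the way, in this order (a step that is already met when the one before it is completed fails the run):
1. both boxes stand upright on the rack's floor, between the end plate and the stop (z of box_thick in the frame of rack between 0.007 and 0.018 m and x of box_thick in the frame of rack between -0.015 and 0.015 m and angle between each of box_thick, box_thin's own z axis and vertical below 0.06 rad and angle between the y axis of each of box_thick, box_thin and the y axis of rack, either way round below 0.08 rad and y of box_thick in the frame of rack between -0.165 and 0.05 m and z of box_thin in the frame of rack between 0.007 and 0.018 m and x of box_thin in the frame of rack between -0.015 and 0.015 m and y of box_thin in the frame of rack between -0.165 and 0.05 m), for 0.2 s.
2. the stop is pushed up snug (value of joint stop above 0.155 m), for 0.2 s.
At the end, for the whole second after the job is handed in: Both boxes stand upright (0.06 rad) and square (0.08 rad) on the rack floor, the thick one against the end plate, the thin one next to it; the stop's face is at most 60 mm from the end plate (6 mm slack over 54 mm of boxes); all at rest (z of box_thick in the frame of rack between 0.007 and 0.018 m and x of box_thick in the frame of rack between -0.015 and 0.015 m and angle between each of box_thick, box_thin's own z axis and vertical below 0.06 rad and angle between the y axis of each of box_thick, box_thin and the y axis of rack, either way round below 0.08 rad and y of box_thick in the frame of rack between -0.152 and -0.141 m and z of box_thin in the frame of rack between 0.007 and 0.018 m and x of box_thin in the frame of rack between -0.015 and 0.015 m and y of box_thin in the frame of rack between -0.125 and -0.11 m and value of joint stop above 0.155 m and linear speed of each of box_thick, box_thin below 0.02 m/s); the robot touches nothing.
It fails at once if a box is tipped over (more than 0.5 rad) (angle between any of box_thick, box_thin's own z axis and vertical above 0.5 rad).
It fails at once if a box is dropped into the rack (faster than 0.6 m/s near its floor) ((x of box_thick in the frame of rack between -0.05 and 0.05 m and y of box_thick in the frame of rack between -0.17 and 0.17 m and z of box_thick in the frame of rack below 0.05 m and linear speed of box_thick above 0.6 m/s) or (x of box_thin in the frame of rack between -0.05 and 0.05 m and y of box_thin in the frame of rack between -0.17 and 0.17 m and z of box_thin in the frame of rack below 0.05 m and linear speed of box_thin above 0.6 m/s)).
It fails at once if the dust cap, the spare knob or the cork pad is moved more than 30 mm (distance of any of dust_cap, knob_spare, cork_pad from where it was at the start of the episode above 0.03 m).
It also fails if it takes over 72 s, if anything falls off the work surface, if the arm or the gripper's body presses on something with over 40 N, if the wrist force passes 120 N, or if a joint passes its speed limit or range.

ROBOT

A 6-joint arm with a two-finger parallel gripper is mounted at the origin on the work surface. World frame = base frame: x ahead of the robot, y to its left, z up, the work surface at z = 0. Lengths are in m, angles in rad, forces in N, time in s.
With the tool pointing down it reaches from about 0.375 to 0.9 m from the base axis. Payload 3.1 kg.
Tool frame: the origin (TCP) lies midway between the tips of the shut fingers; the grasp point (between the pads) lies robot.tcp_to_grasp behind it (robot.tcp_to_grasp is the distance from the TCP to the grasp point, in m); z points along the fingers, y is the direction in which the jaws open and shut (so a half turn about z gives the same grasp; the last joint's range is limited). The gripper opens to 87 mm and grips with 3 to 60 N. Pads are 19 mm wide; open, the fingers measure 117 mm over their backs; the gripper's body (75 mm by 190 mm) begins 51 mm behind the grasp point.
Start: joints at [0.922, 0.527, 1.433, -0, 1.181, -0.178], TCP at [0.283, 0.557, 0.223] pointing down, gripper open.
Joint ranges: [-3.08, 3.08], [-0.75, 2.2], [0.22, 2.44], [-1.43, 4.57], [0, 2.65], [-2.85, 2.85]. Speed limits (rad/s): [2.79, 2.79, 3.14, 3.14, 3.14, 3.14].

INTERFACE

Orientations are given as a unit quaternion [x, y, z, w].
In Python, from rig import robot, cams, nets gives the robot as it stands. The module is installed in compiled form; this text tells all that it offers.
- The arm moves only by the tool play_rows, never from a script. Its argument "commands" is a list of rows, each an object of numbers: "x", "y", "z": the shift along the tool's x, y, z in mm; "spin": the turn about the tool's z in rad. In form: [{"x": .., "y": .., "z": .., "spin": ..}, ...]. A call has 1 to 8 rows; each row shifts and turns the pose as measured when the row begins, along the tool's axes as they then stand; what a row does not reach is not made up. A row lasts 1/10 s, in which the tool goes at most 50 mm and 8.59 degrees, less where a joint would pass 70% of its speed; a pose out of reach is approached as far as the arm can. A call is refused whole if a number of a shift passes 50 or a number of a turn 0.15, either way. A call with a gripper value outside its range is refused whole. "grip" is the opening, from 0 (shut) to 1 (fully open), set as the call begins (left out, the last holds). The fingers move at their own pace and stop on an object; "newtons" is the grip in N (left out, the last holds). Time passes only in rows, so rows that do not move let the fingers close. It gives the time, the measured TCP pose, the force and the opening at its end, in the units of the state.
- robot.get_obs(): the state, without advancing time (a new reading comes with each control period).
- cams.camera(name): name is "scene" or "top" or "wrist"; returns a dict with "img" (480x640x3 uint8, red, green, blue), "fx", "fy", "cx", "cy" (pixels), "k1" (the pictures are not rectified: a ray, as slopes to the right and down, at radius r is drawn at 1 + k1 r^2 times it, then the intrinsics apply), "world_to_cam" (4x4, takes a point from world to camera coordinates); the wrist camera has in their place "mount" (4x4, takes a point from camera to tool coordinates, whose origin is the TCP and whose axes are the flange's). Camera axes: x right, y up, looking along -z (the intrinsics and any distortion apply to the point x, -y, -z); pixel columns grow to the right and rows downward; lengths in m; the calibration is good to about 2 mm. A picture is of the moment at which its call begins: read the wrist's pose just before it. There is no depth.
- robot.hand_in(): hands the job in, once; it reports no verdict.
Trained networks look in a picture, given as the dict that the camera call returned (one of the last four; its "shot" number tells which), for a name from the list of things; names that differ only in an ending like _2 or _b are one class to them, and where a whole thing is asked for, a point or a joint stands for the part that bears it (a point fixed in the world has none). Each returns a list of dicts, best first, with "conf" (0 to 1); they miss things now and then, are a little off and sometimes report something else, mostly with a low value. They report only what shows in the picture. A call takes as long as a camera call. They do not tell look-alikes from the thing itself.
- nets.outline_of(picture, name): "region" (480x640 bool, what is visible of it) and "pixel" ([column, row] in pixels, amid what is visible of it).
The state is a dict: "time": time; "q": joint angles; "joint_velocities": joint speeds; "joint_torque": joint torques, N m; "position": TCP position; "tool_rot": TCP orientation; "ft_force": force on the tool from outside, world axes, zero at the start; "moment": the same for the moment, N m; "grip_width": finger opening in m.
Only numpy, scipy, OpenCV 4.12 (cv2) and the standard library are available. Lean on these libraries where they do the work, as an engineer would, in place of code of your own. Each camera call takes 0.05 s, during which the arm holds its last target.

## Working session

There is one attempt and no reset: what is moved stays moved. The work goes in short steps, Python scripts to look and compute and a tool call to move; the robot and the scene stay as the last step left them, time stands still between calls to the robot, and variables do not carry over. Pictures are saved under pics/ and viewed, and the job is handed in when it is done.

Besides the shell and the picture viewer there is one more tool, called by a JSON object that holds its "api" and its "payload", one argument or row to a line. play_rows: Moves the arm, as the interface text tells. Its arguments: {"type":"object","properties":{"commands":{"type":"array"},"grip":{"type":"number"},"newtons":{"type":"number"}},"required":["commands"]}

```bash
mkdir -p pics; ls
python3 - <<'E'
from rig import robot,cams,nets
import cv2
print(robot.get_obs(), robot.tcp_to_grasp)
for n in ["scene","top"]:
    c=cams.camera(n); cv2.imwrite(f"pics/{n}0.png",c["img"][:,:,::-1]); print({k:v for k,v in c.items() if k!="img"})
E
```

```text
pics
{'time': 0.0, 'q': array([ 9.22522802e-01,  5.28500499e-01,  1.43392070e+00, -2.89868380e-05,
        1.18138365e+00, -1.78482110e-01]), 'joint_velocities': array([ 9.43635198e-05, -5.58499104e-04, -8.70700274e-05,  3.07672900e-05,
        2.54055477e-04,  3.30885139e-03]), 'joint_torque': array([-7.43627988e-04, -4.40040386e+01, -1.76593119e+01,  6.33063563e-02,
        5.83057408e-02, -1.19723400e-04]), 'position': array([0.28245275, 0.55670168, 0.22154469]), 'tool_rot': array([ 2.32736050e-01,  9.72539309e-01, -1.01831419e-03, -4.32051654e-04]), 'ft_force': array([ 0.09738514,  0.03967358, -0.48011845]), 'moment': array([0.01014441, 0.05477774, 0.005028  ]), 'grip_width': 0.08708233083714727} 0.0187
{'fx': 475.8547920050857, 'fy': 475.8547920050857, 'cx': 318.5820653349586, 'cy': 243.1875597581413, 'k1': -0.10260990086974375, 'world_to_cam': array([[-0.00768215,  0.99991931,  0.01011688, -0.23693029],
       [-0.84970779, -0.01186135,  0.52712046,  0.4273698 ],
       [ 0.52719793, -0.00454698,  0.84973035, -1.5327168 ],
       [ 0.        ,  0.        ,  0.        ,  1.        ]]), 'shot': 1}
{'fx': 612.3816349364097, 'fy': 612.3816349364097, 'cx': 320.2499243054727, 'cy': 243.5233849598832, 'k1': 0.013158745932227493, 'world_to_cam': array([[-0.01996168, -0.99944302,  0.02674277,  0.21692521],
       [ 0.98991488, -0.01600506,  0.14075643, -0.56567523],
       [-0.14025002,  0.0292828 ,  0.989683  , -1.17822979],
       [ 0.        ,  0.        ,  0.        ,  1.        ]]), 'shot': 2}
```

View pics/scene0.png

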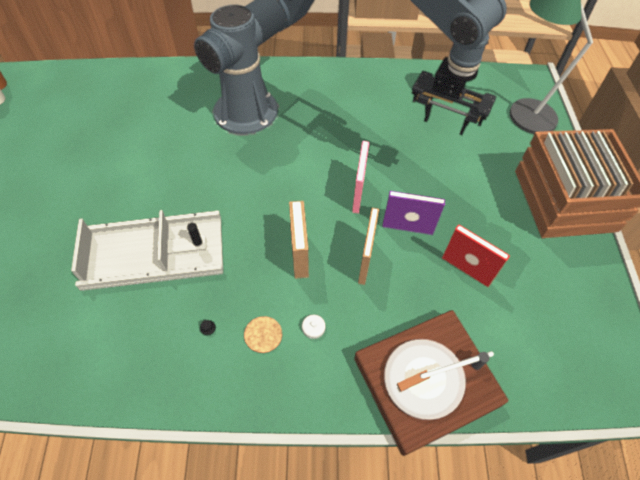

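View pics/top0.png

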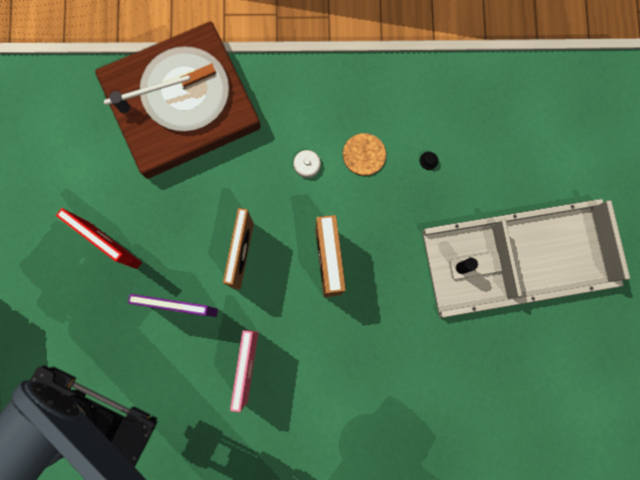

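```bash
cat > h.py <<'E'
import numpy as np, cv2
from rig import robot,cams,nets
from scipy.optimize import minimize
from scipy.spatial.transform import Rotation as R
def proj(c,P):
    P=np.atleast_2d(P); W=c["world_to_cam"]
    if True:
        Q=P@W[:3,:3].T+W[:3,3]
    s=np.stack([Q[:,0]/-Q[:,2],-Q[:,1]/-Q[:,2]],1)
    r2=(s**2).sum(1,keepdims=True); s=s*(1+c["k1"]*r2)
    return s*[c["fx"],c["fy"]]+[c["cx"],c["cy"]]
def unproj(c,uv,z):
    d=(np.array(uv,float)-[c["cx"],c["cy"]])/[c["fx"],c["fy"]]; s=d.copy()
    for _ in range(20): s=d/(1+c["k1"]*(s@s))
    W=c["world_to_cam"]; dw=W[:3,:3].T@np.array([s[0],-s[1],-1]); o=-W[:3,:3].T@W[:3,3]
    return o+dw*(z-o[2])/dw[2]
def wristcam():
    o=robot.get_obs(); c=cams.camera("wrist")
    T=np.eye(4);T[:3,:3]=R.from_quat(o["tool_rot"]).as_matrix();T[:3,3]=o["position"]
    c["world_to_cam"]=np.linalg.inv(T@c["mount"]); return c
def bx(x0,x1,y0,y1,z0,z1): return np.array([[x,y,z] for x in(x0,x1) for y in(y0,y1) for z in(z0,z1)],float)
def xf(P,x,y,z,yaw):
    c,s=np.cos(yaw),np.sin(yaw); return P@np.array([[c,s,0],[-s,c,0],[0,0,1]])+[x,y,z]
def mask(c,parts,S=2):
    m=np.zeros((480*S,640*S),np.uint8)
    for P in parts:
        h=cv2.convexHull((proj(c,P)*S+S/2).astype(np.float32)); cv2.fillConvexPoly(m,np.round(h).astype(np.int32),1)
    return m
BT=[bx(-.07,.07,-.018,.018,0,.14)]; BN=[bx(-.07,.07,-.009,.009,0,.14)]
def rackparts(): return [bx(-.09,.09,-.185,.185,0,.012),bx(-.09,-.078,-.185,.185,0,.032),bx(.078,.09,-.185,.185,0,.032),bx(-.078,.078,-.175,-.165,0,.082)]
def stopparts(q): f=.05-q; return [bx(-.075,.075,f,f+.008,.012,.082),bx(-.02,.02,f,f+.108,.014,.024)]+[np.array([[.013*np.cos(a),f+.088+.013*np.sin(a),z] for a in np.arange(0,6.28,.4) for z in(.012,.1)])]
def fit(views,partsf,p0,step,z=0,S=2):
    # views: list of (cam, region, valid)
    def cost(p):
        k=0
        for c,r,v in views:
            m=mask(c,[xf(P,p[0],p[1],z,p[2]) for P in partsf(p)],S)>0
            rr=cv2.resize(r.astype(np.uint8),None,fx=S,fy=S,interpolation=cv2.INTER_LINEAR if 0 else cv2.INTER_NEAREST)>0
            vv=v if v is None else cv2.resize(v.astype(np.uint8),None,fx=S,fy=S,interpolation=cv2.INTER_NEAREST)>0
            a=m^rr; o=m|rr
            if vv is not None: a&=vv;o&=vv
            k+=a.sum()/max(1,o.sum())
        return k/len(views)
    p0=np.array(p0,float); best=None
    for s in (1,.4,.15):
        sim=np.vstack([p0]+[p0+s*np.eye(len(p0))[i]*step[i] for i in range(len(p0))])
        r=minimize(cost,p0,method="Nelder-Mead",options=dict(initial_simplex=sim,xatol=1e-5,fatol=1e-5,maxiter=150)); p0=r.x
    return r.x,r.fun
E
python3 - <<'E'
from h import *
import pickle
D={}
for n in["scene","top"]:
    c=cams.camera(n)
    vis=c["img"].copy()
    for name in["rack","stop","box_thick","box_thin","dust_cap","knob_spare","cork_pad"]:
        L=nets.outline_of(c,name)
        print(n,name,[(round(float(d["conf"]),2),np.round(d["pixel"]).tolist(),int(d["region"].sum())) for d in L][:6])
        D[n,name]=L
    D[n]=c
pickle.dump(D,open("d.pkl","wb"))
E
```

```text
scene rack []
scene stop [(0.81, [173.0, 238.0], 1264)]
scene box_thick [(0.73, [300.0, 243.0], 1191)]
scene box_thin [(0.85, [368.0, 246.0], 572), (0.7, [412.0, 214.0], 2016), (0.6, [475.0, 253.0], 2071)]
scene dust_cap [(0.87, [313.0, 325.0], 394)]
scene knob_spare [(0.48, [205.0, 326.0], 209)]
scene cork_pad [(0.7, [262.0, 331.0], 1044)]
top rack [(0.79, [524.0, 262.0], 17180)]
top stop [(0.91, [498.0, 265.0], 2087)]
top box_thick [(0.95, [327.0, 253.0], 1686)]
top box_thin [(0.95, [173.0, 302.0], 935), (0.85, [103.0, 240.0], 1326), (0.84, [243.0, 373.0], 1284)]
top dust_cap [(0.93, [306.0, 160.0], 540)]
top knob_spare [(0.79, [428.0, 158.0], 258), (0.49, [308.0, 160.0], 593)]
top cork_pad [(0.56, [365.0, 156.0], 1382)]
```

Run:
```python
from h import *
import pickle
D=pickle.load(open("d.pkl","rb"))
s,t=D["scene"],D["top"]
print(unproj(t,[525,260],.02),unproj(t,[330,255],.1),unproj(t,[237,247],.1))
for c2 in range(3):
    t2=cams.camera("top"); L=nets.outline_of(t2,"box_thin"); print([np.round(d["pixel"]).tolist() for d in L])
    L=[d for d in L if abs(d["pixel"][0]-237)<15 and abs(d["pixel"][1]-247)<30]
    if L: break
thinTop=L[0]["region"] if L else None
v1=[(s,D["scene","box_thick"][0]["region"],None),(t,D["top","box_thick"][0]["region"],None)]
p0=unproj(t,[330,255],.1)
for vs in (v1,v1[:1],v1[1:]):
    print("thick",fit(vs,lambda p:BT,[p0[0],p0[1],.1],[.01,.01,.1]))
v=[(s,D["scene","box_thin"][0]["region"],None)]
if thinTop is not None: v.append((t,thinTop,None))
p0=unproj(t,[237,247],.1)
for vs in [v]+([v[:1],v[1:]] if len(v)>1 else []): print("thin",fit(vs,lambda p:BN,[p0[0],p0[1],-.15],[.01,.01,.1]))
p0=unproj(t,[525,260],.02)
vs=[(t,D["top","rack"][0]["region"],None)]
f=lambda p:rackparts()+stopparts(p[3])
pr=fit(vs,f,[p0[0],p0[1],.1,0.02],[.01,.01,.1,.02]); print("rack",pr)
p=pr[0]
for n,c in(("scene",s),("top",t)):
    im=c["img"][:,:,::-1].copy()
    for P in f(p):
        h=cv2.convexHull(proj(c,xf(P,p[0],p[1],0,p[2])).astype(np.float32)); cv2.polylines(im,[np.round(h*16).astype(np.int32)],True,(0,0,255),1,cv2.LINE_AA,4)
    a=(slice(190,310),slice(60,240)) if n=="scene" else (slice(180,340),slice(400,640))
    cv2.imwrite(f"pics/ov_{n}1.png",cv2.resize(im[a],None,fx=3.3,fy=3.3))
```

```text
[ 0.53162091 -0.2069354   0.02      ] [0.53854527 0.19065834 0.1       ] [0.55653861 0.36453475 0.1       ]
[[172.0, 304.0], [101.0, 238.0], [241.0, 372.0], [236.0, 249.0]]
thick (array([0.53676879, 0.18973568, 0.10789739]), np.float64(0.09281285350897411))
thick (array([0.53265785, 0.18849078, 0.10126096]), np.float64(0.05056065239551478))
thick (array([0.53855916, 0.19095001, 0.10347222]), np.float64(0.08461433818528091))
thin (array([ 0.55362998,  0.36273722, -0.20599517]), np.float64(0.07927867294825607))
thin (array([ 0.55227064,  0.36201812, -0.19776758]), np.float64(0.0966183574879227))
thin (array([ 0.55392183,  0.36366264, -0.20189309]), np.float64(0.03632122625791403))
rack (array([ 0.53785179, -0.19965834,  0.1520587 ,  0.00786082]), np.float64(0.01702505114668727))
```

View pics/ov_scene1.png

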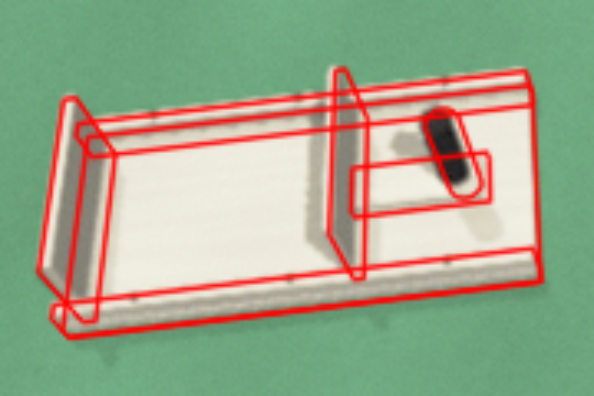

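View pics/ov_top1.png

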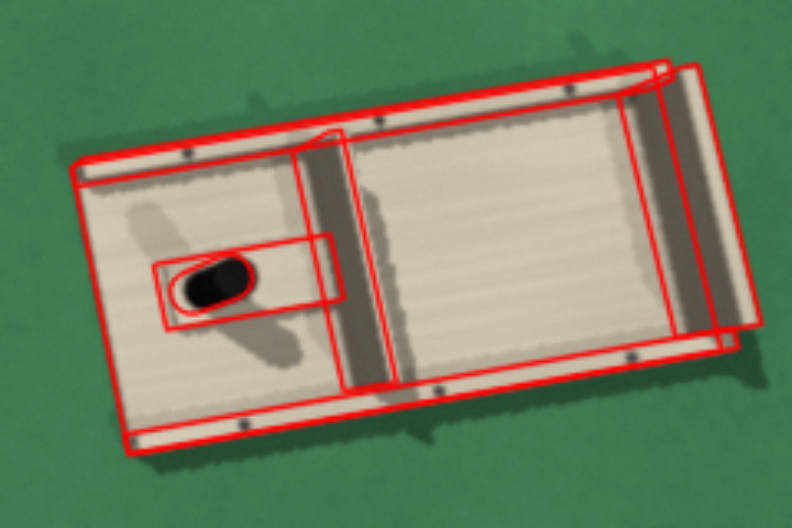

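```bash
cat > go.py <<'E'
import sys
from h import *
RK=[0.5379,-0.1997,0.152]
def tgt(x,y,z,ang):
    """x,y,z TCP world; ang = world angle of jaw axis (tool y)"""
    o=robot.get_obs(); M=R.from_quat(o["tool_rot"]).as_matrix()
    d=M.T@(np.array([x,y,z])-o["position"])*1000
    a=np.arctan2(M[1,1],M[0,1]); da=(ang-a+np.pi/2)%np.pi-np.pi/2
    ty=M[:,2]
    print("t",round(o["time"],2),"pos",np.round(o["position"],4),"jawang",round(a,4),"q",np.round(o["q"],2),"F",np.round(o["ft_force"],1),"w",round(o["grip_width"],4),"tilt",np.round(M[:2,2],4))
    print("tool shift mm",np.round(d,1),"spin",round(-da,3)," (toolx world",np.round(M[:2,0],3),")")
def rack(px,py):
    return xf(np.array([[px,py,0.]]),RK[0],RK[1],0,RK[2])[0,:2]
E
python3 - <<'E'
from go import *
tgt(.537,.190,.24,np.pi/2+.105)
E
```

```text
t 1.0 pos [0.2829 0.5573 0.2225] jawang 1.101 q [ 0.92  0.53  1.43 -0.    1.18 -0.18] F [-0.8  1.2 -0.1] w 0.087 tilt [ 0.0001 -0.    ]
tool shift mm [-392.8 -212.5  -17.4] spin -0.575  (toolx world [-0.892  0.453] )
```

{"api": "play_rows", "payload": {
  "commands": [
    {"z":-10},
    {"x":-43,"y":-23,"z":-2},
    {"x":-43,"y":-23,"z":-2},
    {"x":-43,"y":-23,"z":-2},
    {"x":-43,"y":-23,"z":-2},
    {"x":-43,"y":-23,"z":-2},
    {"x":-43,"y":-23,"z":-2},
    {"x":-43,"y":-23}
  ],
  "grip": 1
}}

```text
invalid input
```

{"api": "play_rows", "payload": {
  "commands": [
    {"spin":-0.14},
    {"spin":-0.14},
    {"spin":-0.14},
    {"spin":-0.14},
    {}
  ]
}}

```text
invalid input
```

Run:
```python
from go import *
tgt(.537,.190,.24,np.pi/2+.105)
```

```text
t 1.0 pos [0.2829 0.5573 0.2225] jawang 1.101 q [ 0.92  0.53  1.43 -0.    1.18 -0.18] F [-0.8  1.2 -0.1] w 0.087 tilt [ 0.0001 -0.    ]
tool shift mm [-392.8 -212.5  -17.4] spin -0.575  (toolx world [-0.892  0.453] )
```

Every row evidently needs all four numbers.

{"api": "play_rows", "payload": {
  "commands": [
    {"x":0,"y":0,"z":-10,"spin":0},
    {"x":-43,"y":-23,"z":-2,"spin":0},
    {"x":-43,"y":-23,"z":-2,"spin":0},
    {"x":-43,"y":-23,"z":-2,"spin":0},
    {"x":-43,"y":-23,"z":-2,"spin":0},
    {"x":-43,"y":-23,"z":-2,"spin":0},
    {"x":-43,"y":-23,"z":0,"spin":0},
    {"x":-43,"y":-23,"z":0,"spin":0}
  ],
  "grip": 1
}}

```text
time: 1.8
position: [0.4838, 0.2781, 0.2492]
tool_rot: [0.226, 0.974, 0.005, 0.004]
ft_force: [0.9, 1.0, 0.7]
grip_width: 0.0868
```

{"api": "play_rows", "payload": {
  "commands": [
    {"x":-43,"y":-23,"z":0,"spin":0},
    {"x":0,"y":0,"z":0,"spin":-0.14},
    {"x":0,"y":0,"z":0,"spin":-0.14},
    {"x":0,"y":0,"z":0,"spin":-0.14},
    {"x":0,"y":0,"z":0,"spin":-0.14},
    {"x":0,"y":0,"z":0,"spin":0}
  ]
}}

```text
time: 2.4
position: [0.5214, 0.2294, 0.255]
tool_rot: [-0.056, 0.998, 0.004, 0.011]
ft_force: [-0.6, -0.3, 0.6]
grip_width: 0.0871
```

Run:
```python
from go import *
tgt(.537,.190,.24,np.pi/2+.105)
```

```text
t 2.4 pos [0.5214 0.2294 0.255 ] jawang 1.6827 q [ 0.22  0.41  1.55  0.    1.16 -1.47] F [-0.6 -0.3  0.6] w 0.0871 tilt [0.0207 0.0086]
tool shift mm [-10.7 -41.   15. ] spin 0.007  (toolx world [-0.994 -0.111] )
```

{"api": "play_rows", "payload": {
  "commands": [
    {"x":-6,"y":-21,"z":0,"spin":0},
    {"x":-5,"y":-20,"z":0,"spin":0},
    {"x":0,"y":0,"z":0,"spin":0},
    {"x":0,"y":0,"z":0,"spin":0}
  ]
}}

```text
time: 2.8
position: [0.5377, 0.1903, 0.2574]
tool_rot: [-0.051, 0.999, 0.005, 0.012]
ft_force: [-0.4, -0.1, -0.3]
grip_width: 0.0871
```

Run:
```python
from go import *
tgt(.537,.190,.24,np.pi/2+.105)
c=wristcam(); im=c["img"][:,:,::-1].copy()
for p in([.5368,.1897,.106],):
    for z in(0,.14):
        q=proj(c,xf(np.array([[-.07,-.018,z],[.07,-.018,z],[.07,.018,z],[-.07,.018,z]]),p[0],p[1],0,p[2]))
        cv2.polylines(im,[np.round(q).astype(np.int32)],True,(255,0,255),1)
cv2.imwrite("pics/w1.png",im)
print(c["mount"],c["fx"])
for d in nets.outline_of(c,"box_thick"): print(d["conf"],d["pixel"],d["region"].sum()); print(fit([(c,d["region"],None)],lambda p:BT,[.537,.19,.1],[.01,.01,.1]))
```

```text
t 2.8 pos [0.5377 0.1903 0.2574] jawang 1.6725 q [ 0.14  0.4   1.55  0.01  1.16 -1.53] F [-0.4 -0.1 -0.3] w 0.0871 tilt [0.0238 0.0103]
tool shift mm [ 1.1 -0.3 17.4] spin -0.003  (toolx world [-0.995 -0.101] )
[[-7.70145117e-04  9.52803421e-01  3.03586970e-01  8.39004143e-02]
 [ 9.99999631e-01  6.18374558e-04  5.96057986e-04  7.41081686e-04]
 [ 3.80195629e-04  3.03587317e-01 -9.52803545e-01 -1.61947174e-01]
 [ 0.00000000e+00  0.00000000e+00  0.00000000e+00  1.00000000e+00]] 331.44623133652016
0.67 [315.5, 218.4] 6495
(array([0.53790784, 0.19230299, 0.09944374]), np.float64(0.025804755286782107))
```

View pics/w1.png

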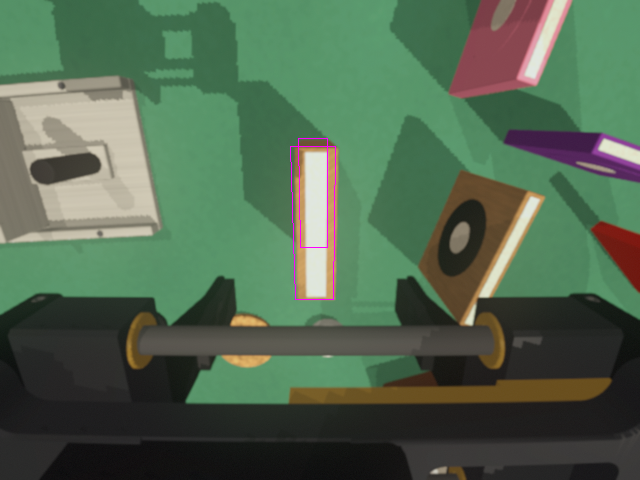

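Run:
```python
from go import *
tgt(.537,.191,.095,np.pi/2+.102)
```

```text
t 2.9 pos [0.5375 0.1906 0.2573] jawang 1.6744 q [ 0.14  0.4   1.55  0.01  1.16 -1.54] F [-0.2 -0.3  0.1] w 0.0868 tilt [0.0238 0.01  ]
tool shift mm [  4.5  -0.7 162.3] spin 0.002  (toolx world [-0.994 -0.103] )
```

{"api": "play_rows", "payload": {
  "commands": [
    {"x":1,"y":0,"z":27,"spin":0},
    {"x":1,"y":0,"z":27,"spin":0},
    {"x":1,"y":0,"z":27,"spin":0},
    {"x":1,"y":0,"z":20,"spin":0},
    {"x":0,"y":0,"z":20,"spin":0},
    {"x":0,"y":0,"z":15,"spin":0},
    {"x":0,"y":0,"z":10,"spin":0},
    {"x":0,"y":0,"z":0,"spin":0}
  ]
}}

```text
time: 3.7
position: [0.5369, 0.1994, 0.1085]
tool_rot: [-0.053, 0.998, 0.006, 0.015]
ft_force: [-1.0, -0.1, 0.6]
grip_width: 0.0868
```

Run:
```python
from go import *
tgt(.537,.191,.095,np.pi/2+.102)
c=wristcam(); cv2.imwrite("pics/w2.png",c["img"][:,:,::-1])
```

```text
t 3.7 pos [0.5369 0.1994 0.1085] jawang 1.6764 q [ 0.16  0.6   1.69  0.01  0.82 -1.53] F [-1.  -0.1  0.6] w 0.0868 tilt [0.029  0.0133]
tool shift mm [ 1.2 -8.5 13.4] spin 0.004  (toolx world [-0.994 -0.105] )
```

View pics/w2.png

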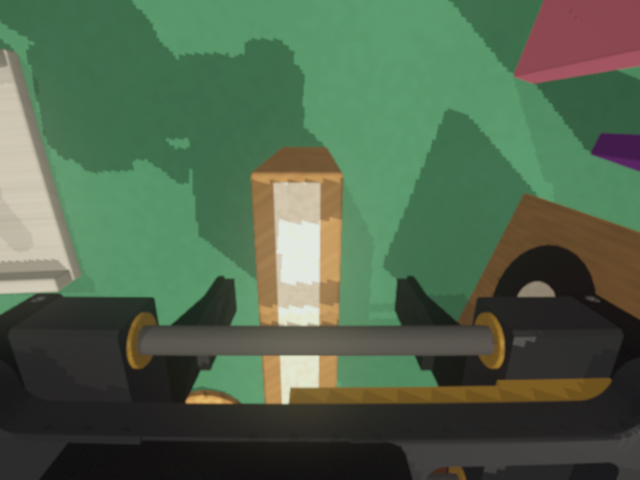

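{"api": "play_rows", "payload": {
  "commands": [
    {"x":1,"y":-5,"z":5,"spin":0},
    {"x":0,"y":-3,"z":5,"spin":0},
    {"x":0,"y":0,"z":3,"spin":0},
    {"x":0,"y":0,"z":0,"spin":0}
  ]
}}

```text
time: 4.15
position: [0.5395, 0.1915, 0.0978]
tool_rot: [-0.053, 0.998, 0.006, 0.018]
ft_force: [-0.4, 0.0, 0.1]
grip_width: 0.0872
```

Run:
```python
from go import *
tgt(.537,.191,.095,np.pi/2+.102)
```

```text
t 4.15 pos [0.5395 0.1915 0.0978] jawang 1.6765 q [ 0.14  0.62  1.7   0.01  0.78 -1.54] F [-0.4  0.   0.1] w 0.0872 tilt [0.0357 0.0143]
tool shift mm [ 2.7 -0.2  2.7] spin 0.004  (toolx world [-0.994 -0.105] )
```

{"api": "play_rows", "payload": {
  "commands": [
    {"x":0,"y":0,"z":0,"spin":0}
  ]
}}

```text
time: 4.25
position: [0.5398, 0.1913, 0.098]
tool_rot: [-0.053, 0.998, 0.006, 0.018]
ft_force: [-0.7, 0.7, -0.4]
grip_width: 0.087
```

Run:
```python
from go import *
tgt(.537,.191,.095,np.pi/2+.102)
```

```text
t 4.25 pos [0.5398 0.1913 0.098 ] jawang 1.6761 q [ 0.14  0.62  1.7   0.01  0.78 -1.54] F [-0.7  0.7 -0.4] w 0.087 tilt [0.0362 0.0144]
tool shift mm [ 2.9 -0.1  2.9] spin 0.003  (toolx world [-0.994 -0.105] )
```

{"api": "play_rows", "payload": {
  "commands": [
    {"x":0,"y":0,"z":0,"spin":0},
    {"x":0,"y":0,"z":0,"spin":0},
    {"x":0,"y":0,"z":0,"spin":0},
    {"x":0,"y":0,"z":0,"spin":0},
    {"x":0,"y":0,"z":0,"spin":0},
    {"x":0,"y":0,"z":0,"spin":0}
  ],
  "grip": 0,
  "newtons": 40
}}

```text
time: 4.85
position: [0.5403, 0.1915, 0.0988]
tool_rot: [-0.053, 0.998, 0.006, 0.019]
ft_force: [0.1, -0.1, -0.7]
grip_width: 0.0473
```

Run:
```python
from go import *
tgt(.537,.191,.26,np.pi/2+.152)
```

```text
t 4.85 pos [0.5403 0.1915 0.0988] jawang 1.6762 q [ 0.14  0.62  1.7   0.01  0.78 -1.54] F [ 0.1 -0.1 -0.7] w 0.0473 tilt [0.0377 0.0147]
tool shift mm [  -3.     1.5 -161.2] spin -0.047  (toolx world [-0.994 -0.105] )
```

{"api": "play_rows", "payload": {
  "commands": [
    {"x":0,"y":0,"z":0,"spin":0},
    {"x":0,"y":0,"z":0,"spin":0},
    {"x":0,"y":0,"z":0,"spin":0},
    {"x":0,"y":0,"z":0,"spin":0}
  ]
}}

```text
time: 5.25
position: [0.5403, 0.1914, 0.0988]
tool_rot: [-0.052, 0.998, 0.006, 0.019]
ft_force: [0.4, -0.2, -0.0]
grip_width: 0.0354
```

{"api": "play_rows", "payload": {
  "commands": [
    {"x":0,"y":0,"z":-10,"spin":0},
    {"x":0,"y":0,"z":-20,"spin":0},
    {"x":0,"y":0,"z":-25,"spin":0},
    {"x":0,"y":0,"z":-25,"spin":0}
  ]
}}

```text
time: 5.65
position: [0.5318, 0.1895, 0.1763]
tool_rot: [-0.052, 0.999, 0.006, 0.011]
ft_force: [0.9, 0.5, -2.8]
grip_width: 0.036
```

Run:
```python
from go import *
tgt(.537,.191,.26,np.pi/2+.152)
c=cams.camera("scene"); cv2.imwrite("pics/s2.png",c["img"][:,:,::-1])
```

```text
t 5.65 pos [0.5318 0.1895 0.1763] jawang 1.6759 q [ 0.14  0.5   1.65  0.01  0.97 -1.54] F [ 0.9  0.5 -2.8] w 0.036 tilt [0.0212 0.0124]
tool shift mm [ -7.2   1.8 -83.6] spin -0.047  (toolx world [-0.994 -0.105] )
```

View pics/s2.png

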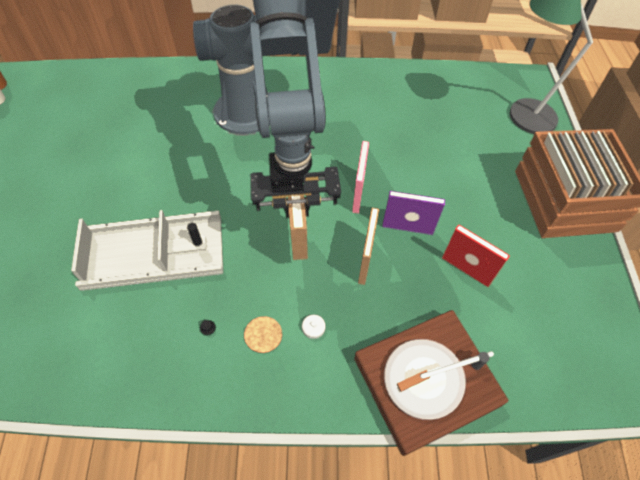

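{"api": "play_rows", "payload": {
  "commands": [
    {"x":-3,"y":0,"z":-25,"spin":-0.02},
    {"x":-3,"y":0,"z":-25,"spin":-0.02},
    {"x":0,"y":0,"z":-10,"spin":0}
  ]
}}

```text
time: 6.0
position: [0.5364, 0.1897, 0.2412]
tool_rot: [-0.073, 0.997, 0.006, 0.013]
ft_force: [0.7, -0.2, -4.1]
grip_width: 0.0359
```

Run:
```python
from go import *
p=rack(.0033,-.144); print(p)
tgt(p[0],p[1],.24,np.pi/2+.152)
```

```text
[ 0.56296577 -0.34154004]
t 6.0 pos [0.5364 0.1897 0.2412] jawang 1.7177 q [ 0.14  0.42  1.58  0.01  1.12 -1.58] F [ 0.7 -0.2 -4.1] w 0.0359 tilt [0.0249 0.0131]
tool shift mm [  51.4 -529.3   -5.1] spin -0.005  (toolx world [-0.989 -0.146] )
```

{"api": "play_rows", "payload": {
  "commands": [
    {"x":2,"y":-20,"z":0,"spin":0},
    {"x":4,"y":-40,"z":0,"spin":0},
    {"x":4,"y":-40,"z":0,"spin":0},
    {"x":4,"y":-40,"z":0,"spin":0},
    {"x":4,"y":-40,"z":0,"spin":0},
    {"x":4,"y":-40,"z":0,"spin":0},
    {"x":4,"y":-40,"z":0,"spin":0},
    {"x":4,"y":-40,"z":0,"spin":0}
  ]
}}

```text
time: 6.8
position: [0.546, -0.1141, 0.2306]
tool_rot: [-0.077, 0.997, 0.009, 0.009]
ft_force: [1.0, 0.2, -3.7]
grip_width: 0.036
```

Run:
```python
from go import *
p=rack(.0033,-.144); print(p)
tgt(p[0],p[1],.24,np.pi/2+.152)
```

```text
[ 0.56296577 -0.34154004]
t 6.8 pos [ 0.546  -0.1141  0.2306] jawang 1.7248 q [-0.42  0.42  1.6   0.03  1.11 -2.16] F [ 1.   0.2 -3.7] w 0.036 tilt [0.0162 0.02  ]
tool shift mm [  17.9 -227.2  -13.7] spin 0.002  (toolx world [-0.988 -0.153] )
```

{"api": "play_rows", "payload": {
  "commands": [
    {"x":2,"y":-40,"z":-2,"spin":0},
    {"x":2,"y":-40,"z":-2,"spin":0},
    {"x":2,"y":-40,"z":-2,"spin":0},
    {"x":2,"y":-38,"z":-2,"spin":0},
    {"x":2,"y":-25,"z":0,"spin":0},
    {"x":2,"y":-15,"z":0,"spin":0},
    {"x":0,"y":0,"z":0,"spin":0}
  ]
}}

```text
time: 7.5
position: [0.558, -0.3232, 0.2237]
tool_rot: [-0.071, 0.997, 0.014, 0.003]
ft_force: [-0.6, 0.0, -3.6]
grip_width: 0.0356
```

Run:
```python
from go import *
p=rack(.0033,-.144); print(p)
tgt(p[0],p[1],.21,np.pi/2+.152)
c=wristcam(); cv2.imwrite("pics/w3.png",c["img"][:,:,::-1])
```

```text
[ 0.56296577 -0.34154004]
t 7.5 pos [ 0.558  -0.3232  0.2237] jawang 1.7139 q [-0.71  0.56  1.37  0.02  1.23 -2.43] F [-0.6  0.  -3.6] w 0.0356 tilt [0.004  0.0274]
tool shift mm [ -2.2 -19.3  13.2] spin -0.009  (toolx world [-0.99  -0.142] )
```

View pics/w3.png

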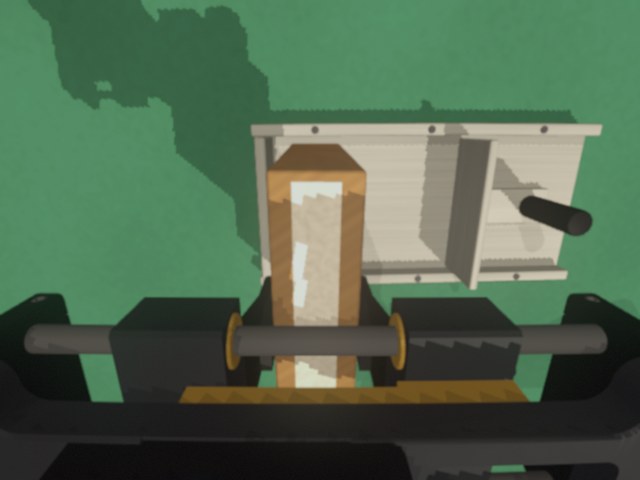

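{"api": "play_rows", "payload": {
  "commands": [
    {"x":0,"y":-9,"z":5,"spin":-0.005},
    {"x":0,"y":-9,"z":5,"spin":-0.004},
    {"x":0,"y":0,"z":0,"spin":0}
  ]
}}

```text
time: 7.85
position: [0.5601, -0.3351, 0.2113]
tool_rot: [-0.079, 0.997, 0.017, 0.001]
ft_force: [0.3, 0.5, -3.3]
grip_width: 0.0359
```

```bash
cat > ov.py <<'E'
from go import *
def ov(c,parts,im,col):
    for P in parts:
        h=cv2.convexHull(proj(c,P).astype(np.float32)); cv2.polylines(im,[np.round(h*16).astype(np.int32)],True,col,1,cv2.LINE_AA,4)
E
python3 - <<'E'
from ov import *
p=rack(.0033,-.144); print(p)
tgt(p[0],p[1],.12,np.pi/2+.152)
c=wristcam();im=c["img"][:,:,::-1].copy()
ov(c,[xf(P,RK[0],RK[1],0,RK[2]) for P in rackparts()+stopparts(.008)],im,(0,0,255))
cv2.imwrite("pics/w4.png",im)
E
```

```text
[ 0.56296577 -0.34154004]
t 7.85 pos [ 0.5601 -0.3351  0.2113] jawang 1.7282 q [-0.72  0.58  1.36  0.03  1.22 -2.46] F [ 0.3  0.5 -3.3] w 0.0359 tilt [0.0004 0.0332]
tool shift mm [-1.3 -9.8 91. ] spin 0.005  (toolx world [-0.988 -0.157] )
```

View pics/w4.png

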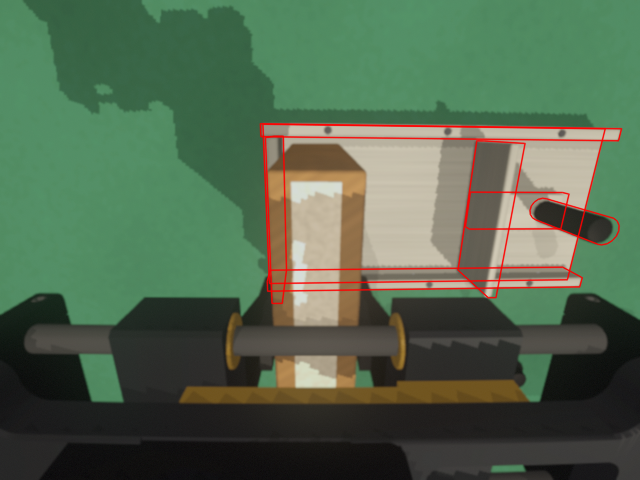

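Run:
```python
from go import *
p=rack(.0033,-.147); print(p)
tgt(p[0],p[1],.125,np.pi/2+.152)
```

```text
[ 0.56342001 -0.34450545]
t 7.9 pos [ 0.5601 -0.3344  0.2116] jawang 1.7283 q [-0.72  0.58  1.36  0.03  1.22 -2.46] F [-0.   0.7 -3.2] w 0.0362 tilt [0.0003 0.034 ]
tool shift mm [ -1.2 -13.4  86.2] spin 0.006  (toolx world [-0.988 -0.157] )
```

{"api": "play_rows", "payload": {
  "commands": [
    {"x":0,"y":-6,"z":10,"spin":0.003},
    {"x":0,"y":-6,"z":15,"spin":0.003},
    {"x":0,"y":-3,"z":15,"spin":0},
    {"x":0,"y":-2,"z":15,"spin":0},
    {"x":0,"y":0,"z":0,"spin":0}
  ]
}}

```text
time: 8.4
position: [0.5622, -0.3457, 0.1504]
tool_rot: [-0.076, 0.997, 0.021, 0.0]
ft_force: [-0.4, -0.3, -3.7]
grip_width: 0.0359
```

Run:
```python
from ov import *
p=rack(.0033,-.147); print(p)
tgt(p[0],p[1],.125,np.pi/2+.152)
c=wristcam();im=c["img"][:,:,::-1].copy()
ov(c,[xf(P,RK[0],RK[1],0,RK[2]) for P in rackparts()+stopparts(.008)],im,(0,0,255))
cv2.imwrite("pics/w5.png",im)
```

```text
[ 0.56342001 -0.34450545]
t 8.4 pos [ 0.5622 -0.3457  0.1504] jawang 1.7237 q [-0.73  0.66  1.38  0.03  1.12 -2.47] F [-0.4 -0.3 -3.7] w 0.0359 tilt [-0.0031  0.0411]
tool shift mm [-1.3 -0.  25.4] spin 0.001  (toolx world [-0.988 -0.152] )
```

View pics/w5.png

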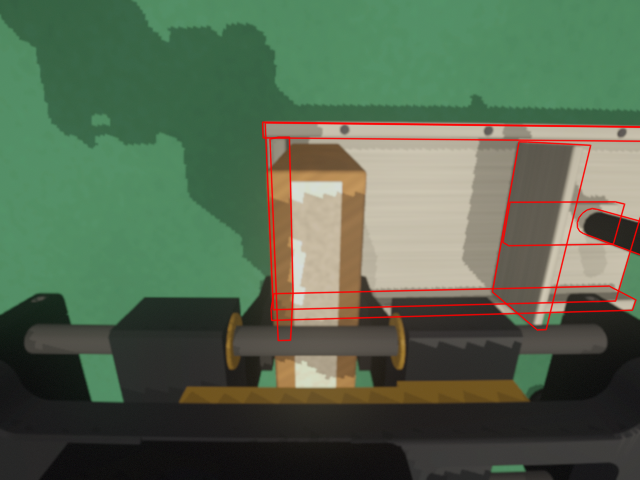

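{"api": "play_rows", "payload": {
  "commands": [
    {"x":0,"y":0,"z":10,"spin":0},
    {"x":0,"y":0,"z":10,"spin":0},
    {"x":0,"y":0,"z":8,"spin":0},
    {"x":0,"y":0,"z":0,"spin":0}
  ]
}}

```text
time: 8.85
position: [0.5634, -0.3456, 0.122]
tool_rot: [-0.077, 0.997, 0.019, 0.001]
ft_force: [-0.6, 0.1, -4.5]
grip_width: 0.0355
```

Run:
```python
from ov import *
p=rack(.0033,-.147); print(p)
tgt(p[0],p[1],.111,np.pi/2+.152)
```

```text
[ 0.56342001 -0.34450545]
t 8.85 pos [ 0.5634 -0.3456  0.122 ] jawang 1.7242 q [-0.73  0.7   1.4   0.03  1.06 -2.47] F [-0.6  0.1 -4.5] w 0.0355 tilt [0.    0.038]
tool shift mm [-0.1  0.6 11. ] spin 0.001  (toolx world [-0.988 -0.153] )
```

{"api": "play_rows", "payload": {
  "commands": [
    {"x":0,"y":0,"z":5,"spin":0},
    {"x":0,"y":0,"z":3,"spin":0},
    {"x":0,"y":0,"z":0,"spin":0}
  ]
}}

```text
time: 9.15
position: [0.5638, -0.3454, 0.1137]
tool_rot: [-0.077, 0.997, 0.019, 0.002]
ft_force: [-0.2, 0.2, -3.9]
grip_width: 0.0361
```

{"api": "play_rows", "payload": {
  "commands": [
    {"x":0,"y":0,"z":2,"spin":0},
    {"x":0,"y":0,"z":0,"spin":0}
  ]
}}

```text
time: 9.35
position: [0.5638, -0.3454, 0.1135]
tool_rot: [-0.077, 0.997, 0.018, 0.002]
ft_force: [-0.1, 2.0, -3.9]
grip_width: 0.0358
```

{"api": "play_rows", "payload": {
  "commands": [
    {"x":0,"y":0,"z":3,"spin":0}
  ]
}}

```text
time: 9.45
position: [0.5636, -0.3455, 0.1127]
tool_rot: [-0.077, 0.997, 0.018, 0.002]
ft_force: [-7.1, 4.7, 19.2]
grip_width: 0.0357
```

{"api": "play_rows", "payload": {
  "commands": [
    {"x":0,"y":0,"z":3,"spin":0}
  ]
}}

```text
time: 9.55
position: [0.5636, -0.3455, 0.1127]
tool_rot: [-0.077, 0.997, 0.018, 0.002]
ft_force: [-5.5, 4.2, 13.8]
grip_width: 0.0361
```

{"api": "play_rows", "payload": {
  "commands": [
    {"x":0,"y":0,"z":0,"spin":0},
    {"x":0,"y":0,"z":0,"spin":0},
    {"x":0,"y":0,"z":0,"spin":0},
    {"x":0,"y":0,"z":0,"spin":0},
    {"x":0,"y":0,"z":0,"spin":0},
    {"x":0,"y":0,"z":0,"spin":0}
  ],
  "grip": 1
}}

```text
time: 10.15
position: [0.5666, -0.3496, 0.1159]
tool_rot: [-0.077, 0.997, 0.013, 0.006]
ft_force: [-1.2, 0.1, -0.1]
grip_width: 0.0762
```

Run:
```python
from ov import *
p=rack(.0033,-.147)
tgt(p[0],p[1],.25,np.pi/2+.152)
c=cams.camera("scene");im=c["img"][:,:,::-1].copy()
cv2.imwrite("pics/s3.png",cv2.resize(im[180:320,50:260],None,fx=3.5,fy=3.5))
```

```text
t 10.15 pos [ 0.5666 -0.3496  0.1159] jawang 1.7246 q [-0.73  0.71  1.41  0.03  1.04 -2.47] F [-1.2  0.1 -0.1] w 0.0762 tilt [0.0096 0.0266]
tool shift mm [   0.6    8.9 -134. ] spin 0.002  (toolx world [-0.988 -0.153] )
```

View pics/s3.png

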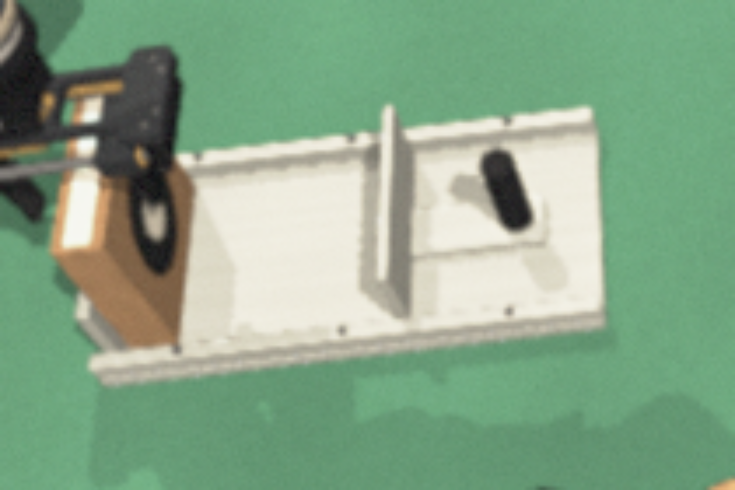

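{"api": "play_rows", "payload": {
  "commands": [
    {"x":0,"y":3,"z":-8,"spin":0},
    {"x":0,"y":3,"z":-20,"spin":0},
    {"x":0,"y":2,"z":-35,"spin":0},
    {"x":0,"y":0,"z":-35,"spin":0},
    {"x":0,"y":0,"z":-30,"spin":0},
    {"x":0,"y":20,"z":-10,"spin":0},
    {"x":0,"y":0,"z":0,"spin":0}
  ]
}}

```text
time: 10.9
position: [0.5604, -0.3239, 0.2609]
tool_rot: [-0.077, 0.997, 0.014, 0.005]
ft_force: [-0.1, 0.3, -0.2]
grip_width: 0.0871
```

Run:
```python
from ov import *
tgt(.5536,.363,.25,np.pi/2-.204)
c=wristcam();im=c["img"][:,:,::-1].copy()
d=nets.outline_of(c,"box_thick")
w=rack(0,-.147)
for x in d: 
    print(x["conf"],x["pixel"]); f=fit([(c,x["region"],None)],lambda p:BT,[w[0],w[1],.15],[.005,.005,.05],z=.012); print(f)
    r=(f[0][:2]-RK[:2]); print("rack frame",np.cos(.152)*r[0]+np.sin(.152)*r[1],-np.sin(.152)*r[0]+np.cos(.152)*r[1])
    ov(c,[xf(P,f[0][0],f[0][1],.012,f[0][2]) for P in BT],im,(255,0,0))
ov(c,[xf(P,RK[0],RK[1],0,RK[2]) for P in rackparts()+stopparts(.008)],im,(0,0,255))
cv2.imwrite("pics/w6.png",im)
```

```text
t 10.9 pos [ 0.5604 -0.3239  0.2609] jawang 1.7243 q [-0.71  0.52  1.32  0.03  1.31 -2.44] F [-0.1  0.3 -0.2] w 0.0871 tilt [0.0079 0.0287]
tool shift mm [-98.  679.3  30.6] spin 0.358  (toolx world [-0.988 -0.153] )
0.93 [288.9, 215.9]
(array([ 0.55759639, -0.34254524,  0.15028277]), np.float64(0.021569251440896716))
rack frame -0.002159667727890141 -0.1441806036987423
```

View pics/w6.png

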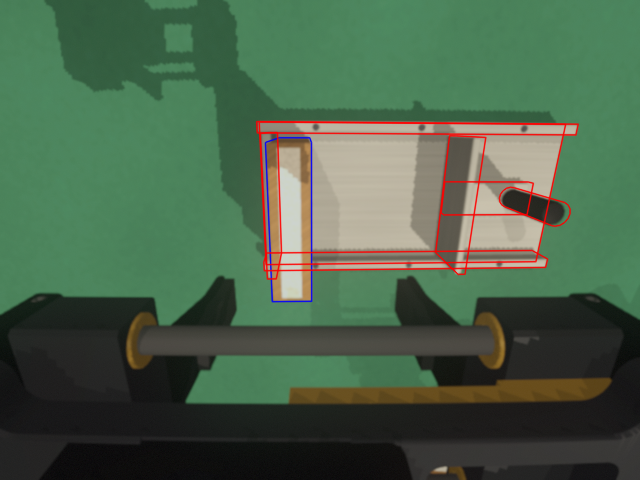

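{"api": "play_rows", "payload": {
  "commands": [
    {"x":-5,"y":30,"z":0,"spin":0},
    {"x":-7,"y":45,"z":0,"spin":0},
    {"x":-7,"y":45,"z":0,"spin":0},
    {"x":-7,"y":45,"z":0,"spin":0},
    {"x":-7,"y":45,"z":0,"spin":0},
    {"x":-7,"y":45,"z":0,"spin":0},
    {"x":-7,"y":45,"z":0,"spin":0},
    {"x":-7,"y":45,"z":0,"spin":0}
  ]
}}

```text
time: 11.8
position: [0.5614, 0.0232, 0.257]
tool_rot: [-0.068, 0.998, 0.014, -0.002]
ft_force: [1.0, -0.2, 0.5]
grip_width: 0.0873
```

{"api": "play_rows", "payload": {
  "commands": [
    {"x":-7,"y":45,"z":0,"spin":0},
    {"x":-7,"y":45,"z":0,"spin":0},
    {"x":-7,"y":45,"z":0,"spin":0},
    {"x":-7,"y":45,"z":0,"spin":0},
    {"x":-7,"y":45,"z":0,"spin":0},
    {"x":-7,"y":45,"z":0,"spin":0},
    {"x":0,"y":0,"z":0,"spin":0.12},
    {"x":0,"y":0,"z":0,"spin":0.12}
  ]
}}

```text
time: 12.6
position: [0.5644, 0.3104, 0.2517]
tool_rot: [0.054, 0.998, 0.011, -0.012]
ft_force: [0.1, -0.8, 0.4]
grip_width: 0.0868
```

Run:
```python
from ov import *
tgt(.5536,.363,.24,np.pi/2-.204)
```

```text
t 12.6 pos [0.5644 0.3104 0.2517] jawang 1.4634 q [ 0.32  0.53  1.34  0.03  1.28 -1.16] F [ 0.1 -0.8  0.4] w 0.0868 tilt [-0.0222  0.0241]
tool shift mm [16.1 50.9 13.2] spin 0.097  (toolx world [-0.994  0.107] )
```

{"api": "play_rows", "payload": {
  "commands": [
    {"x":6,"y":25,"z":2,"spin":0.05},
    {"x":6,"y":22,"z":2,"spin":0.04},
    {"x":2,"y":5,"z":0,"spin":0},
    {"x":0,"y":0,"z":0,"spin":0}
  ]
}}

```text
time: 13.0
position: [0.5575, 0.3637, 0.2418]
tool_rot: [0.101, 0.995, 0.008, -0.016]
ft_force: [0.2, -0.6, 0.3]
grip_width: 0.087
```

Run:
```python
from ov import *
tgt(.5536,.363,.24,np.pi/2-.204)
c=wristcam();im=c["img"][:,:,::-1].copy()
for x in nets.outline_of(c,"box_thin"): 
    print(x["conf"],x["pixel"])
    if abs(x["pixel"][0]-318)<40:
        f=fit([(c,x["region"],None)],lambda p:BN,[.5536,.363,-.204],[.005,.005,.05]); print(f)
        ov(c,[xf(P,f[0][0],f[0][1],.0,f[0][2]) for P in BN],im,(255,0,0))
cv2.imwrite("pics/w7.png",im)
```

```text
t 13.0 pos [0.5575 0.3637 0.2418] jawang 1.3685 q [ 0.4   0.57  1.29  0.03  1.3  -0.98] F [ 0.2 -0.6  0.3] w 0.087 tilt [-0.0307  0.0183]
tool shift mm [ 3.6 -1.5  1.9] spin 0.002  (toolx world [-0.979  0.2  ] )
0.91 [253.7, 31.7]
0.89 [572.3, 188.8]
0.84 [315.8, 227.7]
(array([ 0.55495628,  0.3645162 , -0.19962209]), np.float64(0.047484493452791175))
0.74 [428.6, 83.4]
```

View pics/w7.png

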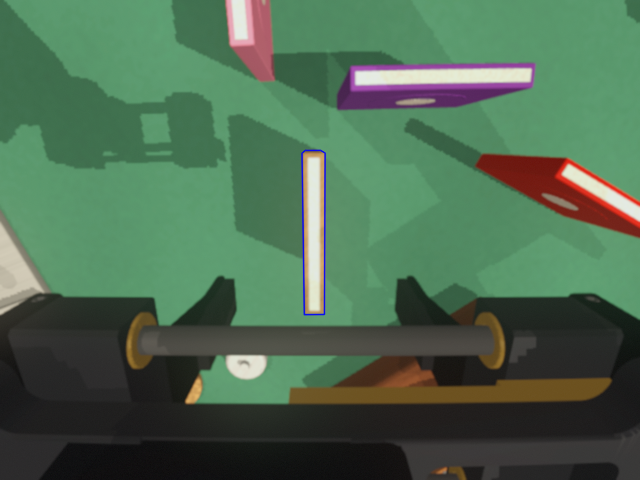

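{"api": "play_rows", "payload": {
  "commands": [
    {"x":2,"y":0,"z":20,"spin":0},
    {"x":1,"y":0,"z":20,"spin":0},
    {"x":0,"y":0,"z":20,"spin":0},
    {"x":0,"y":0,"z":20,"spin":0},
    {"x":0,"y":0,"z":0,"spin":0}
  ]
}}

```text
time: 13.6
position: [0.5556, 0.3586, 0.1616]
tool_rot: [0.103, 0.995, 0.007, -0.014]
ft_force: [-0.3, -0.4, 0.5]
grip_width: 0.0871
```

Run:
```python
from ov import *
tgt(.5546,.3638,.097,np.pi/2-.202)
```

```text
t 13.6 pos [0.5556 0.3586 0.1616] jawang 1.3633 q [ 0.39  0.65  1.38  0.03  1.13 -0.98] F [-0.3 -0.4  0.5] w 0.0871 tilt [-0.0268  0.017 ]
tool shift mm [ 0.1  4.2 64.6] spin -0.005  (toolx world [-0.978  0.206] )
```

{"api": "play_rows", "payload": {
  "commands": [
    {"x":0,"y":2,"z":15,"spin":-0.003},
    {"x":0,"y":2,"z":15,"spin":-0.002},
    {"x":0,"y":1,"z":15,"spin":0},
    {"x":0,"y":1,"z":15,"spin":0},
    {"x":0,"y":0,"z":4,"spin":0},
    {"x":0,"y":0,"z":0,"spin":0}
  ]
}}

```text
time: 14.2
position: [0.5577, 0.3649, 0.0946]
tool_rot: [0.101, 0.995, 0.008, -0.012]
ft_force: [0.2, -0.2, -0.2]
grip_width: 0.0871
```

Run:
```python
from ov import *
tgt(.5546,.3638,.097,np.pi/2-.202)
c=wristcam();im=c["img"][:,:,::-1].copy()
ov(c,[xf(P,.5546,.3638,.0,-.202) for P in BN],im,(255,0,0))
cv2.imwrite("pics/w8.png",im)
```

```text
t 14.2 pos [0.5577 0.3649 0.0946] jawang 1.3673 q [ 0.4   0.74  1.41  0.03  1.01 -0.98] F [ 0.2 -0.2 -0.2] w 0.0871 tilt [-0.0231  0.018 ]
tool shift mm [ 2.8 -1.6 -2.4] spin -0.002  (toolx world [-0.979  0.202] )
```

View pics/w8.png

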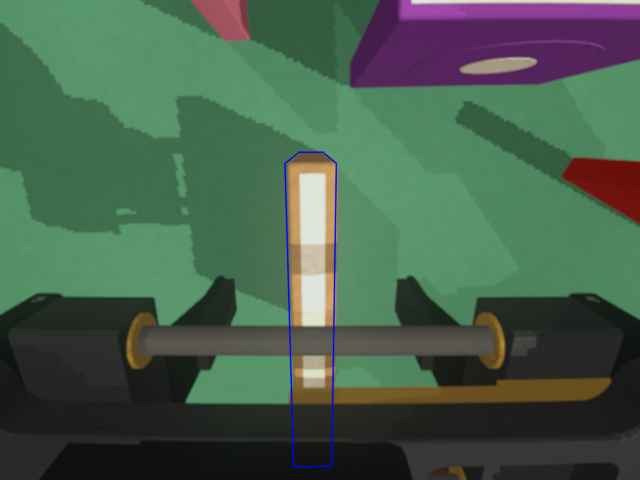

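{"api": "play_rows", "payload": {
  "commands": [
    {"x":2,"y":-2,"z":0,"spin":0},
    {"x":0,"y":0,"z":0,"spin":0},
    {"x":0,"y":0,"z":0,"spin":0},
    {"x":0,"y":0,"z":0,"spin":0},
    {"x":0,"y":0,"z":0,"spin":0},
    {"x":0,"y":0,"z":0,"spin":0},
    {"x":0,"y":0,"z":0,"spin":0}
  ],
  "grip": 0,
  "newtons": 30
}}

```text
time: 14.95
position: [0.5568, 0.3641, 0.0979]
tool_rot: [0.101, 0.995, 0.009, -0.01]
ft_force: [0.8, -0.3, 0.1]
grip_width: 0.0393
```

{"api": "play_rows", "payload": {
  "commands": [
    {"x":0,"y":0,"z":0,"spin":0},
    {"x":0,"y":0,"z":0,"spin":0},
    {"x":0,"y":0,"z":0,"spin":0},
    {"x":0,"y":0,"z":0,"spin":0},
    {"x":0,"y":0,"z":0,"spin":0}
  ]
}}

```text
time: 15.45
position: [0.5567, 0.3638, 0.0979]
tool_rot: [0.101, 0.995, 0.009, -0.01]
ft_force: [-0.6, 0.2, 0.5]
grip_width: 0.0177
```

Run:
```python
from ov import *
tgt(.5546,.3638,.097,np.pi/2-.202)
```

```text
t 15.45 pos [0.5567 0.3638 0.0979] jawang 1.368 q [ 0.4   0.73  1.42  0.03  1.   -0.98] F [-0.6  0.2  0.5] w 0.0177 tilt [-0.018   0.0196]
tool shift mm [ 2.1 -0.4  1. ] spin -0.001  (toolx world [-0.979  0.201] )
```

{"api": "play_rows", "payload": {
  "commands": [
    {"x":0,"y":0,"z":-10,"spin":0},
    {"x":0,"y":0,"z":-20,"spin":0},
    {"x":0,"y":0,"z":-30,"spin":0},
    {"x":0,"y":0,"z":-30,"spin":0},
    {"x":0,"y":0,"z":-30,"spin":0},
    {"x":0,"y":0,"z":-30,"spin":0},
    {"x":0,"y":0,"z":0,"spin":-0.12},
    {"x":0,"y":0,"z":0,"spin":-0.12}
  ]
}}

```text
time: 16.25
position: [0.5575, 0.3602, 0.2543]
tool_rot: [-0.022, 1.0, 0.009, -0.012]
ft_force: [0.5, 0.4, -2.2]
grip_width: 0.0178
```

{"api": "play_rows", "payload": {
  "commands": [
    {"x":0,"y":0,"z":0,"spin":-0.11},
    {"x":0,"y":0,"z":0,"spin":0}
  ]
}}

```text
time: 16.45
position: [0.5575, 0.3602, 0.2563]
tool_rot: [-0.08, 0.997, 0.01, -0.01]
ft_force: [0.6, 0.2, -2.1]
grip_width: 0.0179
```

Run:
```python
from ov import *
p=rack(.0021,-.082); print(p)
tgt(p[0],p[1],.25,np.pi/2+.152)
```

```text
[ 0.55239185 -0.28043659]
t 16.45 pos [0.5575 0.3602 0.2563] jawang 1.7303 q [ 0.39  0.55  1.28  0.03  1.32 -1.34] F [ 0.6  0.2 -2.1] w 0.0179 tilt [-0.0221  0.0188]
tool shift mm [ 106.9 -631.7   -5.7] spin 0.007  (toolx world [-0.987 -0.159] )
```

{"api": "play_rows", "payload": {
  "commands": [
    {"x":4,"y":-25,"z":0,"spin":0},
    {"x":7,"y":-42,"z":0,"spin":0},
    {"x":7,"y":-42,"z":0,"spin":0},
    {"x":7,"y":-42,"z":0,"spin":0},
    {"x":7,"y":-42,"z":0,"spin":0},
    {"x":7,"y":-42,"z":0,"spin":0},
    {"x":7,"y":-42,"z":0,"spin":0},
    {"x":7,"y":-42,"z":0,"spin":0}
  ]
}}

```text
time: 17.25
position: [0.5519, 0.033, 0.25]
tool_rot: [-0.074, 0.997, 0.012, -0.009]
ft_force: [0.7, -0.3, -1.7]
grip_width: 0.0174
```

Run:
```python
from ov import *
p=rack(.0021,-.082); print(p)
tgt(p[0],p[1],.25,np.pi/2+.152)
```

```text
[ 0.55239185 -0.28043659]
t 17.25 pos [0.5519 0.033  0.25  ] jawang 1.7197 q [-0.15  0.41  1.57  0.02  1.19 -1.88] F [ 0.7 -0.3 -1.7] w 0.0174 tilt [-0.0206  0.0224]
tool shift mm [  46.2 -309.9   -7. ] spin -0.003  (toolx world [-0.989 -0.149] )
```

{"api": "play_rows", "payload": {
  "commands": [
    {"x":6,"y":-42,"z":0,"spin":0},
    {"x":6,"y":-42,"z":0,"spin":0},
    {"x":6,"y":-42,"z":0,"spin":0},
    {"x":6,"y":-42,"z":0,"spin":0},
    {"x":6,"y":-42,"z":0,"spin":0},
    {"x":6,"y":-35,"z":0,"spin":0},
    {"x":3,"y":-20,"z":0,"spin":0},
    {"x":0,"y":0,"z":0,"spin":0}
  ]
}}

```text
time: 18.05
position: [0.5478, -0.2521, 0.2447]
tool_rot: [-0.059, 0.998, 0.011, -0.009]
ft_force: [0.4, 0.5, -1.4]
grip_width: 0.0177
```

Run:
```python
from ov import *
p=rack(.0021,-.082); print(p)
tgt(p[0],p[1],.22,np.pi/2+.152)
```

```text
[ 0.55239185 -0.28043659]
t 18.05 pos [ 0.5478 -0.2521  0.2447] jawang 1.6895 q [-0.62  0.48  1.44  0.01  1.24 -2.31] F [ 0.4  0.5 -1.4] w 0.0177 tilt [-0.0187  0.0209]
tool shift mm [ -1.6 -29.3  24. ] spin -0.033  (toolx world [-0.993 -0.119] )
```

{"api": "play_rows", "payload": {
  "commands": [
    {"x":-1,"y":-14,"z":3,"spin":-0.018},
    {"x":0,"y":-13,"z":5,"spin":-0.018},
    {"x":0,"y":-3,"z":10,"spin":0},
    {"x":0,"y":0,"z":12,"spin":0},
    {"x":0,"y":0,"z":0,"spin":0}
  ]
}}

```text
time: 18.55
position: [0.551, -0.2765, 0.2119]
tool_rot: [-0.074, 0.997, 0.014, -0.009]
ft_force: [0.1, 0.3, -1.7]
grip_width: 0.0178
```

Run:
```python
from ov import *
p=rack(.0021,-.082); print(p)
tgt(p[0],p[1],.13,np.pi/2+.152)
c=wristcam();im=c["img"][:,:,::-1].copy()
ov(c,[xf(P,RK[0],RK[1],0,RK[2]) for P in rackparts()+stopparts(.008)],im,(0,0,255))
cv2.imwrite("pics/w9.png",im)
```

```text
[ 0.55239185 -0.28043659]
t 18.55 pos [ 0.551  -0.2765  0.2119] jawang 1.7192 q [-0.65  0.54  1.44  0.01  1.19 -2.37] F [ 0.1  0.3 -1.7] w 0.0178 tilt [-0.021   0.0269]
tool shift mm [-2.1 -6.6 81.8] spin -0.004  (toolx world [-0.989 -0.148] )
```

View pics/w9.png

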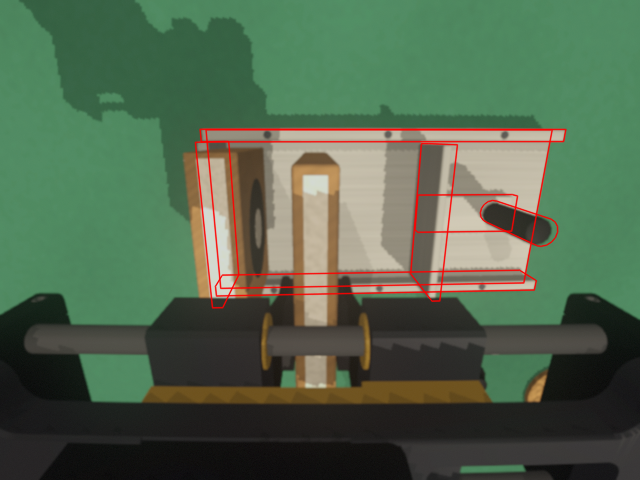

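{"api": "play_rows", "payload": {
  "commands": [
    {"x":-1,"y":-2,"z":15,"spin":-0.004},
    {"x":-1,"y":-2,"z":18,"spin":0},
    {"x":0,"y":-1,"z":18,"spin":0},
    {"x":0,"y":-1,"z":18,"spin":0},
    {"x":0,"y":0,"z":10,"spin":0},
    {"x":0,"y":0,"z":0,"spin":0}
  ]
}}

```text
time: 19.2
position: [0.5541, -0.277, 0.129]
tool_rot: [-0.078, 0.997, 0.014, -0.008]
ft_force: [-0.1, 0.6, -1.4]
grip_width: 0.0177
```

Run:
```python
from ov import *
p=rack(.0021,-.082); print(p)
tgt(p[0],p[1],.11,np.pi/2+.152)
```

```text
[ 0.55239185 -0.28043659]
t 19.2 pos [ 0.5541 -0.277   0.129 ] jawang 1.7267 q [-0.65  0.64  1.51  0.01  1.02 -2.38] F [-0.1  0.6 -1.4] w 0.0177 tilt [-0.0185  0.0261]
tool shift mm [ 1.9 -3.7 19. ] spin 0.004  (toolx world [-0.988 -0.156] )
```

{"api": "play_rows", "payload": {
  "commands": [
    {"x":1,"y":-3,"z":6,"spin":0.002},
    {"x":1,"y":-1,"z":6,"spin":0.002},
    {"x":0,"y":0,"z":4,"spin":0},
    {"x":0,"y":0,"z":0,"spin":0}
  ]
}}

```text
time: 19.6
position: [0.5535, -0.2817, 0.1133]
tool_rot: [-0.076, 0.997, 0.013, -0.007]
ft_force: [0.3, 0.2, -1.7]
grip_width: 0.0179
```

{"api": "play_rows", "payload": {
  "commands": [
    {"x":0,"y":0,"z":3,"spin":0}
  ]
}}

```text
time: 19.7
position: [0.554, -0.2821, 0.1108]
tool_rot: [-0.076, 0.997, 0.012, -0.006]
ft_force: [-0.2, 0.4, -2.1]
grip_width: 0.0175
```

Run:
```python
from ov import *
p=rack(.0021,-.082); print(p)
tgt(p[0],p[1],.11,np.pi/2+.152)
```

```text
[ 0.55239185 -0.28043659]
t 19.7 pos [ 0.554  -0.2821  0.1108] jawang 1.7227 q [-0.66  0.67  1.52  0.01  0.98 -2.38] F [-0.2  0.4 -2.1] w 0.0175 tilt [-0.0143  0.0229]
tool shift mm [1.3 1.9 0.9] spin -0.0  (toolx world [-0.988 -0.152] )
```

{"api": "play_rows", "payload": {
  "commands": [
    {"x":0,"y":0,"z":3,"spin":0}
  ]
}}

```text
time: 19.8
position: [0.5554, -0.2824, 0.1099]
tool_rot: [-0.076, 0.997, 0.011, -0.005]
ft_force: [-1.1, 3.7, 20.2]
grip_width: 0.0184
```

{"api": "play_rows", "payload": {
  "commands": [
    {"x":0,"y":0,"z":2,"spin":0}
  ]
}}

```text
time: 19.9
position: [0.5554, -0.2823, 0.1099]
tool_rot: [-0.076, 0.997, 0.011, -0.005]
ft_force: [-2.6, 1.0, 9.9]
grip_width: 0.0177
```

{"api": "play_rows", "payload": {
  "commands": [
    {"x":0,"y":0,"z":0,"spin":0},
    {"x":0,"y":0,"z":0,"spin":0},
    {"x":0,"y":0,"z":0,"spin":0},
    {"x":0,"y":0,"z":0,"spin":0}
  ],
  "grip": 0.36
}}

```text
time: 20.3
position: [0.5567, -0.2831, 0.1119]
tool_rot: [-0.076, 0.997, 0.01, -0.003]
ft_force: [-0.1, 0.9, 0.2]
grip_width: 0.0306
```

Run:
```python
from ov import *
p=rack(.0021,-.082); print(p)
tgt(p[0],p[1],.11,np.pi/2+.152)
c=wristcam();im=c["img"][:,:,::-1].copy()
cv2.imwrite("pics/w10.png",im)
```

```text
[ 0.55239185 -0.28043659]
t 20.3 pos [ 0.5567 -0.2831  0.1119] jawang 1.7227 q [-0.65  0.67  1.51  0.01  0.98 -2.38] F [-0.1  0.9  0.2] w 0.0306 tilt [-0.0074  0.0189]
tool shift mm [3.9 3.2 2. ] spin -0.0  (toolx world [-0.988 -0.151] )
```

View pics/w10.png

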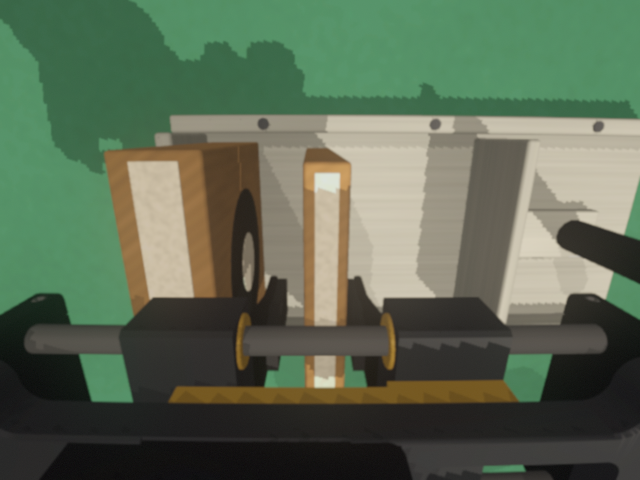

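{"api": "play_rows", "payload": {
  "commands": [
    {"x":0,"y":1,"z":-6,"spin":0},
    {"x":0,"y":0,"z":-8,"spin":0},
    {"x":0,"y":0,"z":-10,"spin":0},
    {"x":0,"y":0,"z":-10,"spin":0},
    {"x":0,"y":0,"z":-12,"spin":0}
  ]
}}

```text
time: 20.85
position: [0.5561, -0.2824, 0.1598]
tool_rot: [-0.076, 0.997, 0.011, -0.004]
ft_force: [1.0, -0.3, -0.1]
grip_width: 0.0311
```

{"api": "play_rows", "payload": {
  "commands": [
    {"x":0,"y":0,"z":-20,"spin":0},
    {"x":0,"y":0,"z":-30,"spin":0},
    {"x":0,"y":0,"z":-30,"spin":0},
    {"x":0,"y":0,"z":-20,"spin":0},
    {"x":0,"y":0,"z":0,"spin":0}
  ],
  "grip": 1
}}

```text
time: 21.35
position: [0.5582, -0.2855, 0.2706]
tool_rot: [-0.076, 0.997, 0.008, -0.001]
ft_force: [0.5, -0.1, 0.2]
grip_width: 0.0636
```

Run:
```python
from ov import *
q=.008; p=rack(0,.05-q+.088); print(p)
tgt(p[0],p[1],.2,.152)
c=wristcam();im=c["img"][:,:,::-1].copy()
for n,B,y in(("box_thick",BT,-.145),("box_thin",BN,-.082)):
  w=rack(0,y)
  for x in nets.outline_of(c,n):
    f=fit([(c,x["region"],None)],lambda p:B,[w[0],w[1],.15],[.005,.005,.05],z=.012); 
    r=(f[0][:2]-RK[:2]); print(n,x["conf"],x["pixel"],f[0][2],f[1],"rack frame",np.cos(.152)*r[0]+np.sin(.152)*r[1],-np.sin(.152)*r[0]+np.cos(.152)*r[1])
ov(c,[xf(P,RK[0],RK[1],0,RK[2]) for P in rackparts()+stopparts(.008)],im,(0,0,255))
cv2.imwrite("pics/w11.png",im)
```

```text
[ 0.518216   -0.07119887]
t 21.35 pos [ 0.5582 -0.2855  0.2706] jawang 1.7227 q [-0.66  0.49  1.36  0.01  1.3  -2.38] F [ 0.5 -0.1  0.2] w 0.0636 tilt [-0.0041  0.0162]
tool shift mm [  7.  216.6  74.2] spin 1.571  (toolx world [-0.988 -0.151] )
box_thin 0.93 [320.9, 216.3] 0.1476967920048392 0.0646833446022087 rack frame 0.002519324594791242 -0.08140794132095237
```

View pics/w11.png

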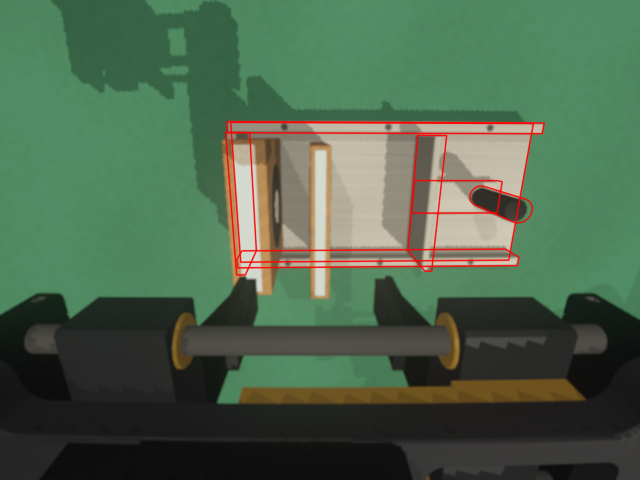

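{"api": "play_rows", "payload": {
  "commands": [
    {"x":1,"y":40,"z":0,"spin":0},
    {"x":1,"y":40,"z":0,"spin":0},
    {"x":1,"y":40,"z":0,"spin":0},
    {"x":1,"y":40,"z":0,"spin":0},
    {"x":1,"y":30,"z":0,"spin":0},
    {"x":0,"y":0,"z":0,"spin":0.145},
    {"x":0,"y":0,"z":0,"spin":0.145},
    {"x":0,"y":0,"z":0,"spin":0.145}
  ]
}}

```text
time: 22.3
position: [0.5116, -0.0861, 0.2554]
tool_rot: [0.15, 0.988, 0.015, -0.022]
ft_force: [-0.6, -0.5, -1.0]
grip_width: 0.0868
```

{"api": "play_rows", "payload": {
  "commands": [
    {"x":0,"y":0,"z":0,"spin":0.145},
    {"x":0,"y":0,"z":0,"spin":0.145},
    {"x":0,"y":0,"z":0,"spin":0.145},
    {"x":0,"y":0,"z":0,"spin":0.145},
    {"x":0,"y":0,"z":0,"spin":0.145},
    {"x":0,"y":0,"z":0,"spin":0.145},
    {"x":0,"y":0,"z":0,"spin":0.145},
    {"x":0,"y":0,"z":0,"spin":0.12}
  ]
}}

```text
time: 23.1
position: [0.5013, -0.0813, 0.2407]
tool_rot: [0.673, 0.739, -0.006, -0.043]
ft_force: [-0.9, -0.0, 0.6]
grip_width: 0.0871
```

Run:
```python
from ov import *
q=.008; p=rack(0,.05-q+.088); print(p)
tgt(p[0],p[1],.2,.152)
c=wristcam();im=c["img"][:,:,::-1].copy()
ov(c,[xf(P,RK[0],RK[1],0,RK[2]) for P in rackparts()+stopparts(.008)],im,(0,0,255))
cv2.imwrite("pics/w12.png",im)
```

```text
[ 0.518216   -0.07119887]
t 23.1 pos [ 0.5013 -0.0813  0.2407] jawang 0.0956 q [-0.39  0.38  1.65  0.02  1.2  -0.49] F [-0.9 -0.   0.6] w 0.0871 tilt [-0.0712  0.0486]
tool shift mm [ 6.2 20.5 39.9] spin -0.056  (toolx world [-0.092  0.994] )
```

View pics/w12.png

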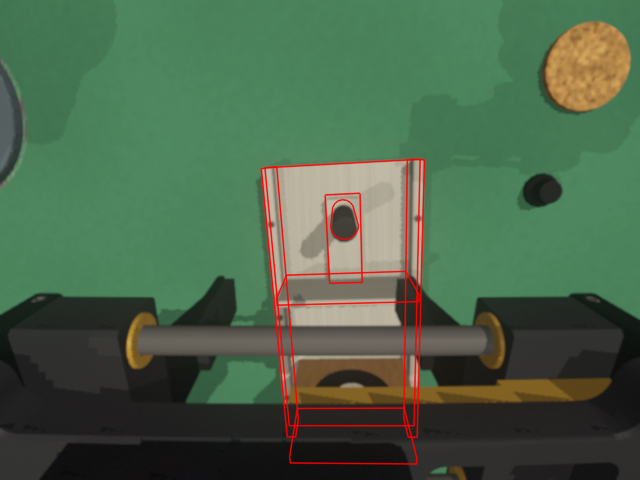

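{"api": "play_rows", "payload": {
  "commands": [
    {"x":3,"y":10,"z":10,"spin":-0.03},
    {"x":2,"y":9,"z":10,"spin":-0.026},
    {"x":0,"y":0,"z":10,"spin":0},
    {"x":0,"y":0,"z":10,"spin":0},
    {"x":0,"y":0,"z":10,"spin":0},
    {"x":0,"y":0,"z":10,"spin":0},
    {"x":0,"y":0,"z":0,"spin":0}
  ]
}}

```text
time: 23.85
position: [0.5132, -0.0688, 0.1698]
tool_rot: [0.648, 0.76, -0.006, -0.048]
ft_force: [-0.7, -0.1, 1.2]
grip_width: 0.0874
```

Run:
```python
from ov import *
q=.008; p=rack(0,.05-q+.088); print(p)
tgt(p[0]-.001,p[1],.13,.152)
c=wristcam();im=c["img"][:,:,::-1].copy()
ov(c,[xf(P,RK[0],RK[1],0,RK[2]) for P in rackparts()+stopparts(.008)],im,(0,0,255))
cv2.imwrite("pics/w13.png",im)
```

```text
[ 0.518216   -0.07119887]
t 23.85 pos [ 0.5132 -0.0688  0.1698] jawang 0.1625 q [-0.36  0.49  1.69  0.02  1.05 -0.53] F [-0.7 -0.1  1.2] w 0.0874 tilt [-0.0813  0.0525]
tool shift mm [-5.6  6.5 39.1] spin 0.01  (toolx world [-0.157  0.986] )
```

View pics/w13.png

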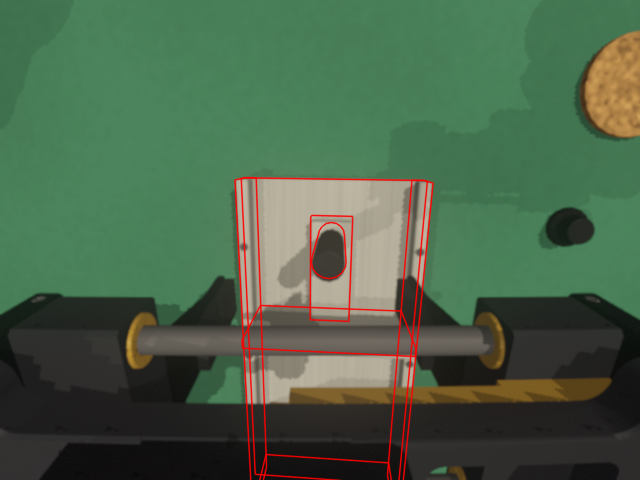

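{"api": "play_rows", "payload": {
  "commands": [
    {"x":-3,"y":3,"z":12,"spin":0.01},
    {"x":-2,"y":3,"z":12,"spin":0},
    {"x":-2,"y":1,"z":12,"spin":0},
    {"x":-2,"y":1,"z":12,"spin":0},
    {"x":-1,"y":1,"z":12,"spin":0},
    {"x":0,"y":0,"z":0,"spin":0}
  ]
}}

```text
time: 24.5
position: [0.5208, -0.0758, 0.1049]
tool_rot: [0.652, 0.757, -0.006, -0.046]
ft_force: [0.0, 0.5, 0.3]
grip_width: 0.0872
```

Run:
```python
from ov import *
q=.008; p=rack(0,.05-q+.088); print(p)
tgt(p[0]-.0015,p[1]+.001,.072,.152)
c=wristcam();im=c["img"][:,:,::-1].copy()
ov(c,[xf(P,RK[0],RK[1],0,RK[2]) for P in rackparts()+stopparts(.008)],im,(0,0,255))
cv2.imwrite("pics/w14.png",im)
```

```text
[ 0.518216   -0.07119887]
t 24.5 pos [ 0.5208 -0.0758  0.1049] jawang 0.1508 q [-0.37  0.6   1.72  0.02  0.91 -0.53] F [0.  0.5 0.3] w 0.0872 tilt [-0.0774  0.051 ]
tool shift mm [ 4.  -0.9 33.3] spin -0.001  (toolx world [-0.146  0.987] )
```

View pics/w14.png

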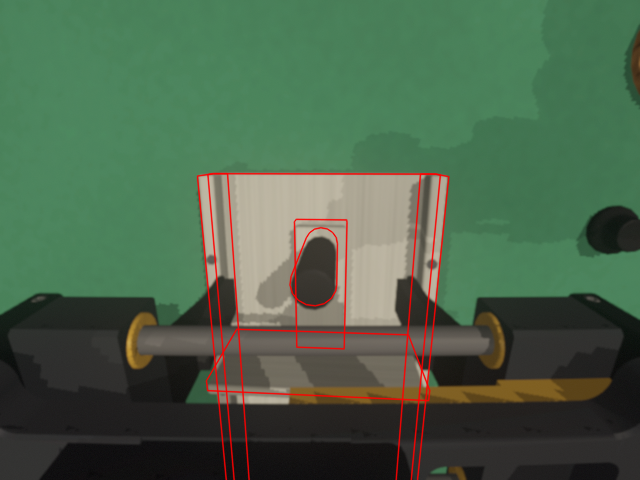

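{"api": "play_rows", "payload": {
  "commands": [
    {"x":2,"y":-1,"z":10,"spin":0},
    {"x":2,"y":0,"z":10,"spin":0},
    {"x":0,"y":0,"z":9,"spin":0},
    {"x":0,"y":0,"z":4,"spin":0},
    {"x":0,"y":0,"z":0,"spin":0}
  ]
}}

```text
time: 25.05
position: [0.5173, -0.0698, 0.0708]
tool_rot: [0.652, 0.757, -0.005, -0.045]
ft_force: [0.6, 0.3, -1.0]
grip_width: 0.087
```

Run:
```python
from ov import *
q=.008; p=rack(0,.05-q+.088); print(p)
tgt(p[0]-.0015,p[1]+.001,.072,.152)
```

```text
[ 0.518216   -0.07119887]
t 25.05 pos [ 0.5173 -0.0698  0.0708] jawang 0.1512 q [-0.36  0.65  1.75  0.03  0.83 -0.53] F [ 0.6  0.3 -1. ] w 0.087 tilt [-0.0749  0.0501]
tool shift mm [-0.2 -0.7 -1.1] spin -0.001  (toolx world [-0.146  0.987] )
```

Aligned to within 1 mm; grip gently.

{"api": "play_rows", "payload": {
  "commands": [
    {"x":0,"y":0,"z":0,"spin":0},
    {"x":0,"y":0,"z":0,"spin":0},
    {"x":0,"y":0,"z":0,"spin":0},
    {"x":0,"y":0,"z":0,"spin":0},
    {"x":0,"y":0,"z":0,"spin":0},
    {"x":0,"y":0,"z":0,"spin":0},
    {"x":0,"y":0,"z":0,"spin":0},
    {"x":0,"y":0,"z":0,"spin":0}
  ],
  "grip": 0,
  "newtons": 25
}}

```text
time: 25.85
position: [0.5185, -0.0703, 0.072]
tool_rot: [0.652, 0.757, -0.005, -0.043]
ft_force: [-0.2, 0.2, 0.5]
grip_width: 0.0309
```

{"api": "play_rows", "payload": {
  "commands": [
    {"x":0,"y":0,"z":0,"spin":0},
    {"x":0,"y":0,"z":0,"spin":0},
    {"x":0,"y":0,"z":0,"spin":0}
  ]
}}

```text
time: 26.15
position: [0.517, -0.0704, 0.0721]
tool_rot: [0.652, 0.757, -0.006, -0.044]
ft_force: [-1.7, -0.1, 0.8]
grip_width: 0.0262
```

Run:
```python
from ov import *
q=.15; p=rack(0,.05-q+.088); print(p)
tgt(p[0]-.0015,p[1]+.001,.072,.152)
```

```text
[ 0.53971698 -0.21156164]
t 26.15 pos [ 0.517  -0.0704  0.0721] jawang 0.1518 q [-0.36  0.65  1.75  0.03  0.83 -0.53] F [-1.7 -0.1  0.8] w 0.0262 tilt [-0.0743  0.049 ]
tool shift mm [-141.5   -0.3   -8.4] spin -0.0  (toolx world [-0.147  0.987] )
```

{"api": "play_rows", "payload": {
  "commands": [
    {"x":-6,"y":0,"z":-0.4,"spin":0},
    {"x":-8,"y":0,"z":-0.5,"spin":0},
    {"x":-8,"y":0,"z":-0.5,"spin":0},
    {"x":-8,"y":0,"z":-0.5,"spin":0}
  ]
}}

```text
time: 26.55
position: [0.5214, -0.0991, 0.0721]
tool_rot: [0.652, 0.757, -0.004, -0.046]
ft_force: [-0.3, 1.8, 1.9]
grip_width: 0.0262
```

Run:
```python
from ov import *
q=.15; p=rack(0,.05-q+.088); print(p)
tgt(p[0]-.0015,p[1]+.001,.072,.152)
```

```text
[ 0.53971698 -0.21156164]
t 26.55 pos [ 0.5214 -0.0991  0.0721] jawang 0.1515 q [-0.41  0.66  1.73  0.03  0.85 -0.58] F [-0.3  1.8  1.9] w 0.0262 tilt [-0.0752  0.0532]
tool shift mm [-112.4   -0.2   -7.1] spin -0.0  (toolx world [-0.146  0.987] )
```

{"api": "play_rows", "payload": {
  "commands": [
    {"x":-10,"y":0,"z":-0.6,"spin":0},
    {"x":-10,"y":0,"z":-0.6,"spin":0},
    {"x":-10,"y":0,"z":-0.6,"spin":0},
    {"x":-10,"y":0,"z":-0.6,"spin":0},
    {"x":-10,"y":0,"z":-0.6,"spin":0},
    {"x":-10,"y":0,"z":-0.6,"spin":0},
    {"x":-8,"y":0,"z":-0.5,"spin":0}
  ]
}}

```text
time: 27.25
position: [0.5328, -0.1737, 0.0721]
tool_rot: [0.652, 0.756, -0.004, -0.046]
ft_force: [-0.8, 2.7, 2.5]
grip_width: 0.0258
```

Run:
```python
from ov import *
q=.159; p=rack(0,.05-q+.088); print(p)
tgt(p[0]-.0015,p[1]+.001,.072,.152)
```

```text
[ 0.54107972 -0.22045787]
t 27.25 pos [ 0.5328 -0.1737  0.0721] jawang 0.1495 q [-0.52  0.69  1.65  0.01  0.9  -0.68] F [-0.8  2.7  2.5] w 0.0258 tilt [-0.0742  0.0535]
tool shift mm [-46.2  -0.1  -2.9] spin -0.002  (toolx world [-0.145  0.987] )
```

{"api": "play_rows", "payload": {
  "commands": [
    {"x":-4,"y":0,"z":-0.3,"spin":0},
    {"x":-4,"y":0,"z":-0.3,"spin":0},
    {"x":-4,"y":0,"z":-0.3,"spin":0},
    {"x":-4,"y":0,"z":-0.3,"spin":0},
    {"x":-4,"y":0,"z":-0.3,"spin":0},
    {"x":-4,"y":0,"z":-0.3,"spin":0},
    {"x":-4,"y":0,"z":-0.3,"spin":0}
  ]
}}

```text
time: 27.95
position: [0.5372, -0.2024, 0.0721]
tool_rot: [0.653, 0.756, -0.003, -0.047]
ft_force: [-0.7, 3.3, 2.2]
grip_width: 0.0259
```

Run:
```python
from ov import *
q=.159; p=rack(0,.05-q+.088); print(p)
tgt(p[0]-.0015,p[1]+.001,.072,.152)
c=cams.camera("scene");im=c["img"][:,:,::-1].copy()
cv2.imwrite("pics/s5.png",cv2.resize(im[150:320,50:260],None,fx=3.5,fy=3.5))
```

```text
[ 0.54107972 -0.22045787]
t 27.95 pos [ 0.5372 -0.2024  0.0721] jawang 0.1492 q [-0.56  0.7   1.61  0.01  0.93 -0.71] F [-0.7  3.3  2.2] w 0.0259 tilt [-0.0749  0.0561]
tool shift mm [-17.2  -0.2  -1. ] spin -0.003  (toolx world [-0.144  0.987] )
```

View pics/s5.png

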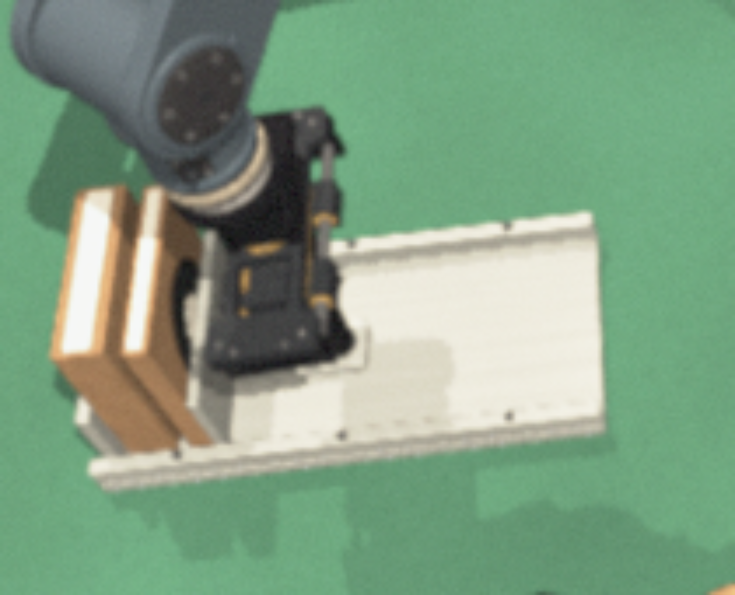

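Thin box is being pushed upright. Continue slowly while watching force.

{"api": "play_rows", "payload": {
  "commands": [
    {"x":-3,"y":0,"z":-0.2,"spin":0},
    {"x":-3,"y":0,"z":-0.2,"spin":0},
    {"x":-3,"y":0,"z":-0.2,"spin":0},
    {"x":-3,"y":0,"z":-0.2,"spin":0}
  ]
}}

```text
time: 28.4
position: [0.5392, -0.2155, 0.0721]
tool_rot: [0.653, 0.756, -0.003, -0.047]
ft_force: [-0.2, 5.9, 2.0]
grip_width: 0.0263
```

{"api": "play_rows", "payload": {
  "commands": [
    {"x":-2,"y":0,"z":-0.1,"spin":0}
  ]
}}

```text
time: 28.5
position: [0.5394, -0.2172, 0.0721]
tool_rot: [0.653, 0.756, -0.003, -0.047]
ft_force: [-0.5, 5.7, 2.6]
grip_width: 0.0259
```

{"api": "play_rows", "payload": {
  "commands": [
    {"x":-2,"y":0,"z":-0.1,"spin":0}
  ]
}}

```text
time: 28.6
position: [0.5394, -0.2172, 0.0721]
tool_rot: [0.653, 0.755, -0.001, -0.049]
ft_force: [1.3, 10.8, 5.2]
grip_width: 0.0262
```

Run:
```python
from ov import *
q=.161; p=rack(0,.05-q+.088); print(p)
tgt(p[0]-.0015,p[1]+.001,.072,.152)
```

```text
[ 0.54138255 -0.22243482]
t 28.6 pos [ 0.5394 -0.2172  0.0721] jawang 0.1471 q [-0.58  0.71  1.59  0.01  0.94 -0.73] F [ 1.3 10.8  5.2] w 0.0262 tilt [-0.076  0.062]
tool shift mm [-4.3 -0.1 -0.2] spin -0.005  (toolx world [-0.141  0.987] )
```

{"api": "play_rows", "payload": {
  "commands": [
    {"x":-3,"y":0,"z":-0.1,"spin":0}
  ]
}}

```text
time: 28.7
position: [0.5394, -0.2171, 0.0722]
tool_rot: [0.654, 0.755, 0.0, -0.052]
ft_force: [0.6, 12.2, 5.9]
grip_width: 0.026
```

{"api": "play_rows", "payload": {
  "commands": [
    {"x":-3,"y":0,"z":-0.1,"spin":0}
  ]
}}

```text
time: 28.8
position: [0.5394, -0.217, 0.0722]
tool_rot: [0.654, 0.754, 0.002, -0.054]
ft_force: [-0.3, 11.2, 4.1]
grip_width: 0.0261
```

Run:
```python
from ov import *
q=.161; p=rack(0,.05-q+.088); print(p)
tgt(p[0]-.0015,p[1]+.001,.072,.152)
c=cams.camera("scene");im=c["img"][:,:,::-1].copy()
cv2.imwrite("pics/s6.png",cv2.resize(im[150:320,50:260],None,fx=3.5,fy=3.5))
```

```text
[ 0.54138255 -0.22243482]
t 28.8 pos [ 0.5394 -0.217   0.0722] jawang 0.1441 q [-0.58  0.71  1.58  0.02  0.96 -0.74] F [-0.3 11.2  4.1] w 0.0261 tilt [-0.0785  0.0741]
tool shift mm [-4.4 -0.1 -0.2] spin -0.008  (toolx world [-0.137  0.987] )
```

View pics/s6.png

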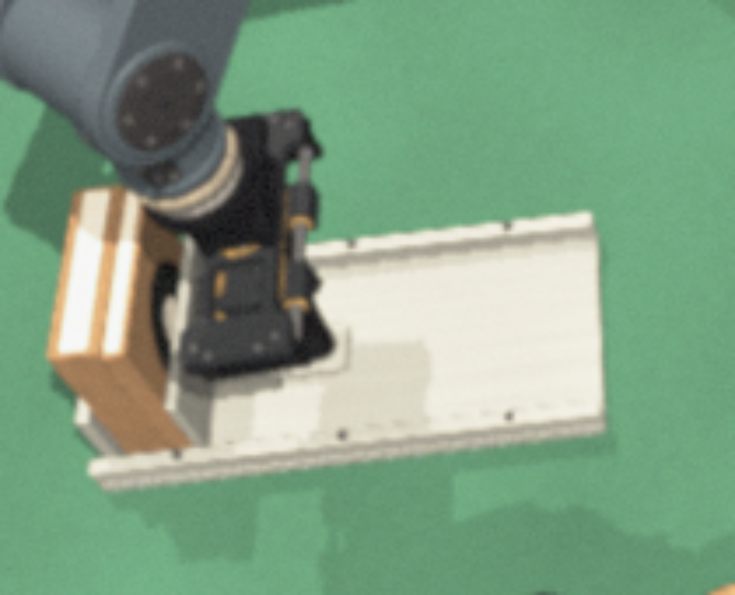

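{"api": "play_rows", "payload": {
  "commands": [
    {"x":0,"y":0,"z":0,"spin":0},
    {"x":0,"y":0,"z":0,"spin":0},
    {"x":0,"y":0,"z":0,"spin":0},
    {"x":0,"y":0,"z":0,"spin":0},
    {"x":0,"y":0,"z":0,"spin":0},
    {"x":0,"y":0,"z":0,"spin":0}
  ],
  "grip": 0.9
}}

```text
time: 29.45
position: [0.5403, -0.222, 0.072]
tool_rot: [0.654, 0.755, -0.0, -0.051]
ft_force: [-0.0, 0.4, 0.1]
grip_width: 0.0662
```

Run:
```python
from ov import *
tgt(.5394,-.217,.2,.152)
```

```text
t 29.45 pos [ 0.5403 -0.222   0.072 ] jawang 0.1453 q [-0.59  0.71  1.58  0.02  0.95 -0.74] F [-0.   0.4  0.1] w 0.0662 tilt [-0.0768  0.0661]
tool shift mm [  14.9   -8.7 -127. ] spin -0.007  (toolx world [-0.139  0.987] )
```

{"api": "play_rows", "payload": {
  "commands": [
    {"x":3,"y":-1,"z":-10,"spin":0},
    {"x":3,"y":-1,"z":-15,"spin":0},
    {"x":5,"y":-1,"z":-20,"spin":0},
    {"x":8,"y":-1,"z":-25,"spin":0},
    {"x":10,"y":0,"z":-30,"spin":0},
    {"x":20,"y":0,"z":-30,"spin":0},
    {"x":30,"y":0,"z":-20,"spin":0},
    {"x":40,"y":0,"z":0,"spin":0}
  ]
}}

```text
time: 30.25
position: [0.5331, -0.1165, 0.2444]
tool_rot: [0.657, 0.753, 0.001, -0.046]
ft_force: [0.4, 0.6, -0.4]
grip_width: 0.0784
```

{"api": "play_rows", "payload": {
  "commands": [
    {"x":40,"y":0,"z":-5,"spin":0},
    {"x":40,"y":0,"z":-5,"spin":0},
    {"x":40,"y":0,"z":-5,"spin":0},
    {"x":40,"y":0,"z":-5,"spin":0},
    {"x":40,"y":0,"z":-5,"spin":0},
    {"x":0,"y":0,"z":0,"spin":0},
    {"x":0,"y":0,"z":0,"spin":0}
  ]
}}

```text
time: 30.95
position: [0.5044, 0.0925, 0.2973]
tool_rot: [0.654, 0.755, 0.005, -0.039]
ft_force: [-0.5, -0.2, -0.4]
grip_width: 0.0782
```

Run:
```python
from ov import *
tgt(.5394,-.217,.2,.152)
c=cams.camera("scene");s=c;im=c["img"][:,:,::-1].copy()
cv2.imwrite("pics/s7.png",im)
t=cams.camera("top");im=t["img"][:,:,::-1].copy()
for q,col in((.155,(0,0,255)),(.161,(255,0,0))): ov(t,[xf(P,RK[0],RK[1],0,RK[2]) for P in stopparts(q)[:1]+stopparts(q)[2:]],im,col)
ov(t,[xf(P,RK[0],RK[1],0,RK[2]) for P in rackparts()],im,(0,200,0))
cv2.imwrite("pics/t7.png",cv2.resize(im[180:340,400:640],None,fx=3.3,fy=3.3))
for n,B,y in(("box_thick",BT,-.147),("box_thin",BN,-.12)):
 w=rack(0,y)
 for cc in(s,t):
  for x in nets.outline_of(cc,n):
    u=proj(cc,[*w,.1])[0]
    if np.hypot(*(u-x["pixel"]))<40: print(n,x["conf"],x["pixel"])
```

```text
t 30.95 pos [0.5044 0.0925 0.2973] jawang 0.1447 q [-0.07  0.31  1.59  0.06  1.3  -0.23] F [-0.5 -0.2 -0.4] w 0.0782 tilt [-0.0525  0.0599]
tool shift mm [-317.1   -5.8   76.6] spin -0.007  (toolx world [-0.141  0.988] )
box_thick 0.56 [77.3, 242.4]
box_thick 0.76 [626.5, 234.3]
box_thin 0.64 [92.0, 237.8]
box_thin 0.76 [599.5, 240.3]
```

View pics/s7.png

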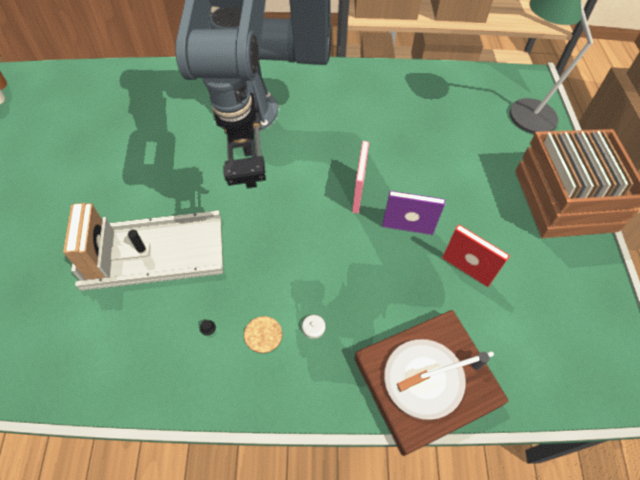

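View pics/t7.png

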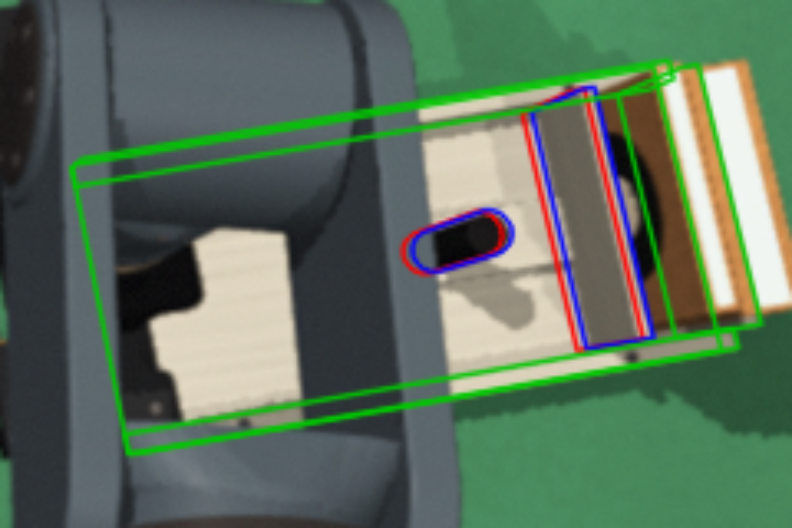

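Run:
```python
from rig import robot
print(robot.hand_in(), robot.get_obs()["time"])
```

```text
the job is handed in; nothing more can be done
the job is handed in; nothing more can be done
```

Both record boxes now stand upright in the rack: the thick one against the end plate, the thin one beside it, and the stop slid up against them. I then let go, moved the arm clear and handed the job in at about 31 s of the 72 s allowed. The hand-in gives no verdict.

**Setting down:** Each box was lowered until it touched and released there, with about 20 N of contact force at most.

**Snugness:** The stop was pulled up by its post until it would go no further, as the force rose from about 6 to 11–12 N.

**Last checks:**
- The final pictures show both boxes upright, square and touching.
- The stop fits best at about 0.160 m in the top view, against the required 0.155 m.
- The dust cap, spare knob and cork pad are at the same pixel positions as at the start.
- The arm's force reading was near zero once clear.

**Disagreements and gaps:**
- The tool's own position at the stall gave a stop value of about 0.157 m. That is 3–4 mm less than the top view, which I put down to calibration bias.
- The gripper drifted out of vertical during the moves, up to about 0.1 rad while it held the stop's post. The boxes settled flat after release.
- I did not re-measure the boxes across the rack after the final push. When each was set down they were about 2–3 mm off centre, within the 15 mm allowed.

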